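Load the bench peg driver and charge it with the two-stage trigger

TASK

Lift the blue breech block off the peg driver's loading rail and set it aside, then load every loose wooden peg into the magazine tube from the rail, one after another so that each pushes the last deeper, and put the block back upright on the rail, butted flush against the tube's mouth. With the breech shut, squeeze the orange trigger up to its pressure point and rest there for two seconds, squeeze on fully home through the second stage (the red pin rises) for two seconds, and let go. Never pull the trigger into its second stage with the breech open, and leave the roll of brown tape, the nail jar and the dark wood block where they are.

Things in the scene. Friction and masses are not known exactly. Their poses are not given: they have to be found in the camera images.
- driver: Grey bench peg driver lying on its side on a dark bed plate (62 x 296 mm, top at z=8 mm), fixed. Origin: at cabinet-top height right under the mouth of its magazine tube; z up. The tube runs from the mouth to -y, the loading rail from the mouth to +y (to y=80 mm), the pistol handle to -x. Beside handle and trigger lies the bare cabinet top.
- mouth (a point): Middle of the bore floor at the magazine's mouth: driver frame (0, 0, 30) mm, same axes. Straight square steel tube along y, bore 19.5 x 19.5 mm, outside 27.5 mm wide, top at z=54.5 mm (world), 8 mm witness slot along the top, closed end at y=-186 mm (room for four pegs).
- rail_end (a point): Outer end of the loading rail's top: driver frame (0, 80, 30) mm. Rail 10 mm wide, level with the bore floor and centred on it; beside it only the bed plate beyond y=30 mm. From y=0 to 18 mm low guides stand on both sides, 19.5 mm apart, 28 mm over all, 6 mm higher than the rail (top z=36 mm), flaring out from y=18 to 28 mm.
- handle_back (a point): Middle of the handle's plain back face, opposite the trigger: driver frame (-58, -108, 30) mm; the face looks to +y. Black handle x=-40 to -125 mm, z=14 to 46 mm, 34 mm wide (y=-108 to -142, trigger side). At x=-13 to -47 mm its grey head is 46 mm wide (y=-102 to -148).
- flag_pin (a point): Top of the collar of the red indicator pin (9 mm diameter) on the grey head: driver frame (-30, -125, 53) mm. The pin rises up to 14 mm as the second stage is pressed and sinks when the trigger is let go.
- trigger_face (a point): Centre of the front face of the orange trigger (44 mm along the driver's x, 26 mm high, z 17 to 43 mm); the face looks to the driver's -y. At rest it lies 62 mm from handle_back along y, at the pressure point 55 mm, fully home 48 mm; it slides parallel to itself.
- trigger (a joint): Travel of the sliding trigger towards the handle, m: 0 = released, 0.014 = fully home. First stage 0 to 0.007: light spring, 2 to 3 N. Pressure point at 0.007: the brass valve stem is met and the force jumps to about 11 N. Second stage to 0.014: 11 to 18 N. Springs back. Resting at the pressure point: 0.0045 to 0.009; fully home: beyond 0.0115.
- peg1: Square light-wood peg, 16 x 16 mm, 45 mm long along its y axis, edges slightly rounded, 30 g, loose, both ends alike. Origin: its centre. Two to four of the four pegs are there; absent ones read None.
- peg2: Square light-wood peg, 16 x 16 mm, 45 mm long along its y axis, edges slightly rounded, 30 g, loose, both ends alike. Origin: its centre. Two to four of the four pegs are there; absent ones read None.
- peg3: Square light-wood peg, 16 x 16 mm, 45 mm long along its y axis, edges slightly rounded, 30 g, loose, both ends alike. Origin: its centre. Two to four of the four pegs are there; absent ones read None.
- peg4: Square light-wood peg, 16 x 16 mm, 45 mm long along its y axis, edges slightly rounded, 30 g, loose, both ends alike. Origin: its centre. Two to four of the four pegs are there; absent ones read None.
- breech_block: Loose breech block, 60 mm long along its y axis, 40 mm high, about 150 g, ends flat and alike; starts on the rail: bare aluminium tongue 16 mm wide (z 0 to 16) under a blue grip head 24 mm wide (z 16 to 40 mm). Origin: centre of its underside. The tongue stands on the rail, between the guides; flush = end face on the mouth plane, origin 30 mm from it. The head is too high to enter the tube.
- brown_tape: Roll of brown tape lying flat, 90 mm wide, 22 mm high, bystander. Origin: centre of its underside.
- nail_jar: Clear jar of nails with a grey lid, 70 mm wide, 85 mm high, bystander. Origin: centre of its underside. In front of it and of the dark block the cabinet top is bare (world x 400 to 500, y -390 to -290 mm; pliers lie at the front edge): room to set something aside.
- dark_block: Dark weathered wood offcut 62 x 95 x 34 mm, bystander. Origin: centre of its underside. Near it, behind the cabinet, a wall stud rises to the roof (world x 635 to 720, y -240 to -200 mm): keep the gripper clear of it.

How it is judged:
On the way, in this order (a step that is already met when the one before it is completed fails the run):
1. all pegs are in the magazine tube and the breech block stands flush against its mouth (y of peg1 in the frame of driver between -0.19 and -0.0205 m and x of peg1 in the frame of driver between -0.006 and 0.006 m and z of peg1 in the frame of driver between 0.03 and 0.046 m and y of peg2 in the frame of driver between -0.19 and -0.0205 m and x of peg2 in the frame of driver between -0.006 and 0.006 m and z of peg2 in the frame of driver between 0.03 and 0.046 m and y of peg3 in the frame of driver between -0.19 and -0.0205 m and x of peg3 in the frame of driver between -0.006 and 0.006 m and z of peg3 in the frame of driver between 0.03 and 0.046 m and y of peg4 in the frame of driver between -0.19 and -0.0205 m and x of peg4 in the frame of driver between -0.006 and 0.006 m and z of peg4 in the frame of driver between 0.03 and 0.046 m and y of breech_block in the frame of driver between 0.027 and 0.033 m and x of breech_block in the frame of driver between -0.005 and 0.005 m and z of breech_block in the frame of driver between 0.026 and 0.034 m and angle between the y axis of breech_block and the y axis of driver, either way round below 0.12 rad and angle between breech_block's own z axis and vertical below 0.1 rad), for 0.2 s.
2. the trigger rests at its pressure point (travel 4.5 to 9 mm) for 1.5 s (value of joint trigger between 0.0045 and 0.009 m), for 1.5 s.
3. the trigger is squeezed on through the second stage (travel beyond 11.5 mm) and held 1.5 s (value of joint trigger above 0.0115 m), for 1.5 s.
At the end, for the whole second after the job is handed in: Every peg lies in the magazine tube (in the bore, no more than 2 mm of it out of the mouth), the breech block stands upright on the rail between the guides with its end within 3 mm of the tube's mouth and at rest, and the trigger is let go (travel under 2 mm) (all of step 1 and value of joint trigger below 0.002 m and linear speed of breech_block below 0.02 m/s); the robot touches nothing.
It fails at once if the trigger is pulled into its second stage while the breech is open (breech block more than 15 mm from the mouth) (value of joint trigger above 0.0098 m and (y of breech_block in the frame of driver above 0.045 m or y of breech_block in the frame of driver below 0.015 m or z of breech_block in the frame of driver below 0.02 m or z of breech_block in the frame of driver above 0.045 m)).
It fails at once if the roll of brown tape is pushed more than 30 mm from its place (distance of brown_tape from where it was at the start of the episode above 0.03 m).
It fails at once if the nail jar is pushed more than 30 mm from its place (distance of nail_jar from where it was at the start of the episode above 0.03 m).
It fails at once if the dark wood block is pushed more than 30 mm from its place (distance of dark_block from where it was at the start of the episode above 0.03 m).
Of peg1, peg2, peg3, peg4 only 2 to 4 are there at a start; the rules pass over those that are not, and their reading is None.
At some moment in a run one of peg1, peg2, peg3, peg4 may be knocked a few centimetres aside while the robot is not near it.
Once in a run the grip may slacken for a moment while it holds something.
It also fails if it takes over 210 s, if anything falls off the work surface, if the arm or the gripper's body presses on something with over 40 N, if the wrist force passes 120 N, or if a joint passes its speed limit or range.

ROBOT

A 6-joint arm with a two-finger parallel gripper is mounted at the origin on a cart in front of the work surface, level with it; the furniture and walls round the work are solid. World frame = base frame: x ahead of the robot, y to its left, z up, the work surface at z = 0. Lengths are in m, angles in rad, forces in N, time in s.
With the tool pointing down it reaches from about 0.35 to 0.775 m from the base axis. Payload 5.5 kg.
Tool frame: the origin (TCP) lies at the very end of the fingers, on their centre line; the grasp point (between the pads) lies 19 mm behind it (r.tcp_to_grasp is the z of the grasp point in the tool frame, in m); z points along the fingers, x is the direction in which the jaws open and shut, and the axes are right-handed (so a half turn about z gives the same grasp; the last joint's range is limited). The gripper opens to 85 mm and grips with 20 to 120 N. Pads are 22 mm wide; open, the fingers measure 114 mm over their backs; the gripper's body (76 mm by 85 mm) begins 54 mm behind the grasp point. The pads swing forward as they close: fully open they stand 13 mm farther back than shut.
Start: joints at [-1.263, 0.313, 0.046, 1.304, 0, 1.431], TCP at [0.249, -0.518, 0.231] pointing down, gripper open.
Joint ranges: [-2.76, 2.76], [-0.86, 1.69], [-1.03, 1.26], [-2.2, 2.34], [-1.47, 1.5], [-3.14, 3.14]. Speed limits (rad/s): [2.57, 2.57, 3.14, 3.14, 3.14, 3.14].

INTERFACE

Orientations are given as a 3x3 rotation matrix whose columns are the frame's x, y, z axes.
In Python, from bench import r gives the robot as it stands.
- The arm moves only by the tool jog_arm, never from a script. Its argument "commands" is a list of rows, each an object of numbers: "x", "y", "z": the shift along the world's x, y, z in mm; "wx", "wy", "wz": the turn, a rotation vector about the world's x, y, z in rad. A call has 1 to 10 rows; each row is the pose to reach, as a shift and turn from the pose commanded when the call began; what a row does not reach only later rows make up. A row lasts 1/10 s, in which the tool goes at most 50 mm and 8.59 degrees, less where a joint would pass 70% of its speed; a pose out of reach is approached as far as the arm can. A call with a gripper value outside its range is refused whole. "grip" is the finger opening in mm, from 0 to 85.4, set as the call begins (left out, the last holds). The fingers move at their own pace and stop on an object; "squeeze" is the grip in N (left out, the last holds). Time passes only in rows, so rows that repeat a pose let the fingers close. It gives the time, the measured TCP pose, the force and the opening at its end, in the units of the state.
- r.read_state(): the state, without advancing time (a new reading comes with each control period).
- r.get_image(name): name is "scene" or "top" or "wrist"; returns (picture, depth): 384x512x3 uint8, blue, green, red; 384x512 float32, m along the optical axis (not along the pixel's ray), 0 where there is no reading.
- r.calibration(name): a dict with "fov_y" (degrees; the focal length in pixels is half the picture's height over the tangent of half this angle, whatever the lens; pixels are square), "cx", "cy" (the principal point, pixels), "rvec" (rotation vector, rad) and "tvec" (3), from world to camera coordinates, as OpenCV has them. Camera axes: x right, y down, z forward; pixel columns grow to the right and rows downward; lengths in m; the calibration is good to about 2 mm. A picture is of the moment at which its call begins: read the wrist's pose just before it. calibration takes no time and is no camera call; for the wrist camera it gives the pose at the moment of the call.
- r.sign_off(): hands the job in, once; it reports no verdict.
Trained networks look in the newest picture that a camera, given by its name, has taken for a name from the list of things; names that differ only in an ending like _2 or _b are one class to them, and where a whole thing is asked for, a point or a joint stands for the part that bears it (a point fixed in the world has none). Each returns a list of dicts, best first, with "conf" (0 to 1); they miss things now and then, are a little off and sometimes report something else, mostly with a low value. They report only what shows in the picture. A call takes as long as a camera call.
- r.cut_out(name, camera): "pixels" (384x512 bool, what is visible of it) and "location" ([row, column] in pixels, amid what is visible of it).
The state is a dict: "t": time; "joint_pos": joint angles; "joint_velocities": joint speeds; "tau": joint torques, N m; "tcp_pos": TCP position; "orientation": TCP orientation; "wrist_force": force on the tool from outside, world axes, zero at the start; "wrist_torque": the same for the moment, N m; "opening": finger opening in m.
Only numpy, scipy, OpenCV 4.12 (cv2) and the standard library are available. Lean on these libraries where they do the work, as an engineer would, in place of code of your own. Each camera call takes 0.05 s, during which the arm holds its last target. There are 200 camera calls.

## Working session

There is one attempt and no reset: what is moved stays moved. The work goes in short steps, Python scripts to look and compute and a tool call to move; the robot and the scene stay as the last step left them, time stands still between calls to the robot, and variables do not carry over. Pictures are saved under pics/ and viewed, about 12 in all and at most 16, crops included, and the job is handed in when it is done.

Besides the shell and the picture viewer there is one more tool, called as name(argument=value, ...) on one line, values as JSON. jog_arm: Moves the arm, as the interface text tells. Its arguments: {"type":"object","properties":{"commands":{"type":"array"},"grip":{"type":"number"},"squeeze":{"type":"number"}},"required":["commands"]}

```bash
mkdir -p pics; ls
cat > h.py <<'E'
import numpy as np, cv2
from bench import r
def cal(n):
    c=r.calibration(n); f=192/np.tan(np.radians(c['fov_y'])/2)
    R=cv2.Rodrigues(np.array(c['rvec'],float))[0]; return f,c['cx'],c['cy'],R,np.array(c['tvec'],float).ravel()
def shot(n,fn=None):
    C=cal(n); im,d=r.get_image(n)
    if fn: cv2.imwrite('pics/'+fn,im)
    return im,d,C
def cloud(d,C):
    f,cx,cy,R,t=C; v,u=np.mgrid[:384,:512]
    P=np.stack([(u-cx)/f*d,(v-cy)/f*d,d],-1); return (P-t)@R
def proj(p,C):
    f,cx,cy,R,t=C; q=R@np.array(p)+t; return q[0]/q[2]*f+cx,q[1]/q[2]*f+cy
def onplane(u,v,z,C):
    f,cx,cy,R,t=C; o=-R.T@t; dr=R.T@np.array([(u-cx)/f,(v-cy)/f,1]); return o+dr*(z-o[2])/dr[2]
E
python3 - <<'E'
from h import *
np.set_printoptions(precision=4,suppress=True)
for n in('top','scene'):
    im,d,C=shot(n,n+'.png'); W=cloud(d,C); print(n,C[0],-C[3].T@C[4])
    for k in('driver','peg1','breech_block','trigger','brown_tape','nail_jar','dark_block','flag_pin'):
        for o in r.cut_out(k,n):
            m=o['pixels']&(d>0)
            if m.sum()==0: continue
            w=W[m]; print(k,round(o['conf'],2),m.sum(),np.round(o['location']),np.median(w,0),np.percentile(w,2,0),np.percentile(w,98,0))
a=cv2.imread('pics/top.png');b=cv2.imread('pics/scene.png')
print(r.read_state())
E
```

```text
pics
top 426.18388462202387 [ 0.3063 -0.0677  1.2601]
driver 0.76 2400 [184. 275.] [ 0.4833 -0.083   0.0396] [ 0.3738 -0.1808  0.0036] [0.5276 0.1026 0.0591]
peg1 0.35 65 [197. 291.] [ 0.4385 -0.1315  0.0412] [ 0.416  -0.1374  0.0224] [ 0.4528 -0.1204  0.0483]
breech_block 0.55 187 [178. 220.] [0.4995 0.0614 0.0711] [0.4888 0.0342 0.0509] [0.5113 0.0914 0.0762]
trigger 0.66 95 [195. 288.] [ 0.4401 -0.1312  0.0401] [ 0.4158 -0.1427 -0.0004] [ 0.4569 -0.1158  0.0479]
brown_tape 0.55 489 [228. 218.] [0.3709 0.0959 0.0232] [0.3297 0.0545 0.0056] [0.4117 0.1388 0.0281]
nail_jar 0.89 655 [146. 392.] [ 0.5808 -0.4156  0.085 ] [ 0.553  -0.4531  0.0128] [ 0.6161 -0.3891  0.0909]
dark_block 0.75 664 [149. 354.] [ 0.5773 -0.3324  0.0349] [ 0.553  -0.3753  0.0071] [ 0.6131 -0.2834  0.0406]
dark_block 0.39 2223 [178. 274.] [ 0.4828 -0.0856  0.0431] [ 0.3766 -0.1808  0.004 ] [0.5254 0.0942 0.0592]
flag_pin 0.84 2458 [182. 270.] [ 0.4832 -0.0813  0.0383] [ 0.3738 -0.1796  0.0022] [0.5283 0.1015 0.0593]
scene 382.61305097062103 [0.0713 0.5618 0.8354]
driver 0.63 2452 [201. 257.] [ 0.4816 -0.0726  0.
[... 815 characters left out ...]
1 -0.3733  0.0049] [ 0.6133 -0.2812  0.0373]
flag_pin 0.61 2337 [200. 250.] [ 0.4822 -0.0723  0.0361] [ 0.3747 -0.1717  0.0049] [0.52   0.1077 0.0573]
{'t': 0.9, 'joint_pos': array([-1.2626,  0.3132,  0.0461,  1.3036,  0.    ,  1.4312]), 'joint_velocities': array([ 0.0003,  0.0002, -0.0005,  0.    ,  0.0005,  0.0007]), 'tau': array([  0.0001, -48.0452,  29.8811,   0.0002,  -0.0001,   0.    ]), 'tcp_pos': array([ 0.249 , -0.5184,  0.2314]), 'orientation': array([[ 0.433 , -0.9014,  0.0001],
       [-0.9014, -0.433 , -0.0002],
       [ 0.0002,  0.    , -1.    ]]), 'wrist_force': array([1.1113, 0.7523, 0.0363]), 'wrist_torque': array([ 0.0335, -0.0303,  0.0136]), 'opening': 0.08528824570662581}
```

Run:
```python
import cv2,numpy as np
a=cv2.imread('pics/top.png')[120:270,120:430];b=cv2.imread('pics/scene.png')[80:330,130:330]
cv2.imwrite('pics/v1.png',cv2.resize(a,None,fx=2.58,fy=2.58,interpolation=2))
cv2.imwrite('pics/v2.png',cv2.resize(b,None,fx=2.4,fy=2.4,interpolation=2))
```

```text
(no output)
```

View pics/v1.png

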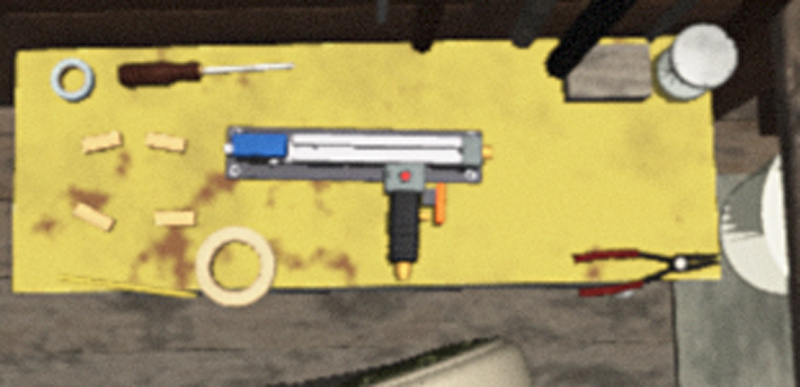

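View pics/v2.png

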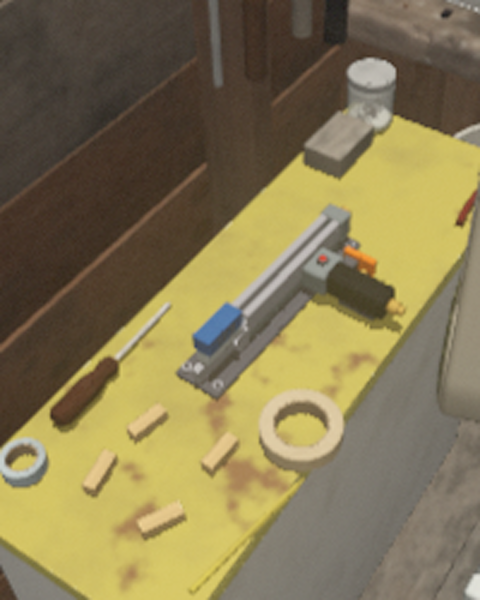

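Run:
```python
from h import *
np.set_printoptions(precision=4,suppress=True)
im,d,C=shot('top'); W=cloud(d,C)
for o in r.cut_out('driver','top')[:1]:
    m=o['pixels']&(d>0)
    w=W[m]; s=w[(w[:,2]>.047)&(w[:,0]>.48)]
    print(cv2.minAreaRect((s[:,:2]*1000).astype(np.float32)))
    s=w[(w[:,2]<.03)]; print(cv2.minAreaRect((w[w[:,0]>.45][:,:2]*1000).astype(np.float32)))
o=r.cut_out('breech_block','top')[0]; w=W[o['pixels']&(W[...,2]>.06)]; print('blk',cv2.minAreaRect((w[:,:2]*1000).astype(np.float32)))
im,d,C=shot('scene'); W=cloud(d,C)
for o in r.cut_out('peg1','scene'):
    m=o['pixels']&(W[...,2]>.012); w=W[m]; print(round(o['conf'],2),cv2.minAreaRect((w[:,:2]*1000).astype(np.float32)))
c=cal('wrist'); s=r.read_state(); print('wcam in tool', s['orientation'].T@(-c[3].T@c[4]-s['tcp_pos']), s['orientation'].T@c[3].T, c[0])
```

```text
((495.7303161621094, -82.5401840209961), (221.11708068847656, 31.210521697998047), 88.85590362548828)
((490.2586669921875, -41.856109619140625), (302.9200439453125, 76.77344512939453), 88.115234375)
blk ((422.9020080566406, -4.038307189941406), (259.80316162109375, 55.422706604003906), 40.69623565673828)
0.71 ((427.5382385253906, 168.25875854492188), (44.06412887573242, 15.6397066116333), 87.79608917236328)
0.68 ((306.85052490234375, 372.32080078125), (42.85615158081055, 603.0321044921875), 47.12479019165039)
0.56 ((306.56878662109375, 409.2991638183594), (36.7435417175293, 559.489990234375), 53.295509338378906)
0.55 ((430.52178955078125, 260.9058532714844), (43.971675872802734, 17.650257110595703), 63.1308708190918)
wcam in tool [ 0.0005 -0.0787 -0.1428] [[ 1.      0.0001 -0.0001]
 [-0.0001  0.9523  0.3053]
 [ 0.0001 -0.3053  0.9523]] 303.42553112691314
```

jog_arm(commands=[{"x":248,"y":548,"z":60,"wz":1.1232},{"x":248,"y":548,"z":60,"wz":1.1232},{"x":248,"y":548,"z":60,"wz":1.1232},{"x":248,"y":548,"z":60,"wz":1.1232},{"x":248,"y":548,"z":60,"wz":1.1232},{"x":248,"y":548,"z":60,"wz":1.1232},{"x":248,"y":548,"z":60,"wz":1.1232},{"x":248,"y":548,"z":60,"wz":1.1232},{"x":248,"y":548,"z":60,"wz":1.1232},{"x":248,"y":548,"z":60,"wz":1.1232}])

```text
invalid input
```

jog_arm(commands=[{"x":20,"y":45,"z":5,"wz":0.14},{"x":40,"y":90,"z":10,"wz":0.28}])

```text
invalid input
```

jog_arm(commands=[{"x":20,"y":45,"z":5,"wx":0,"wy":0,"wz":0.14},{"x":40,"y":90,"z":10,"wx":0,"wy":0,"wz":0.28}], grip=85, squeeze=60)

```text
t: 1.35
tcp_pos: [0.2888, -0.4281, 0.2406]
orientation: [[0.667, -0.745, -0.0], [-0.745, -0.667, 0.001], [-0.001, -0.0, -1.0]]
wrist_force: [0.4, 0.3, 0.1]
opening: 0.0852
```

jog_arm(commands=[{"x":20,"y":45,"z":5,"wx":0,"wy":0,"wz":0.14},{"x":40,"y":90,"z":10,"wx":0,"wy":0,"wz":0.28},{"x":60,"y":135,"z":15,"wx":0,"wy":0,"wz":0.42},{"x":80,"y":180,"z":20,"wx":0,"wy":0,"wz":0.56},{"x":100,"y":225,"z":25,"wx":0,"wy":0,"wz":0.7},{"x":120,"y":270,"z":30,"wx":0,"wy":0,"wz":0.843},{"x":140,"y":315,"z":35,"wx":0,"wy":0,"wz":0.843},{"x":160,"y":360,"z":40,"wx":0,"wy":0,"wz":0.843},{"x":180,"y":405,"z":45,"wx":0,"wy":0,"wz":0.843},{"x":208,"y":458,"z":50,"wx":0,"wy":0,"wz":0.843}])

```text
t: 2.35
tcp_pos: [0.4926, 0.0228, 0.2912]
orientation: [[1.0, 0.0, 0.001], [0.0, -1.0, -0.0], [0.001, 0.0, -1.0]]
wrist_force: [0.9, -0.3, -0.7]
opening: 0.0849
```

jog_arm(commands=[{"x":0,"y":0},{"x":0,"y":0}], grip=85)

```text
invalid input
```

```bash
cat > w.py <<'E'
from h import *
import sys
np.set_printoptions(precision=4,suppress=True)
im,d,C=shot('wrist',sys.argv[1]+'.png'); W=cloud(d,C); np.savez('last.npz',W=W,d=d,im=im)
s=r.read_state(); print(s['t'],s['tcp_pos'],s['opening'])
def rect(m,zl,zh):
    w=W[m&(d>0)&(W[...,2]>zl)&(W[...,2]<zh)]
    return (len(w),cv2.minAreaRect((w[:,:2]*1000).astype(np.float32)),np.median(w,0)) if len(w)>5 else len(w)
for k,zl,zh in(('driver',.048,.062),('breech_block',.06,.085),('peg1',.01,.06),('trigger',.03,.06)):
    if k in sys.argv[2:] or len(sys.argv)==2:
        for o in r.cut_out(k,'wrist'):
            print(k,round(o['conf'],2),np.round(o['location']),rect(o['pixels'],zl,zh))
E
python3 w.py w1; python3 -c "
import cv2;cv2.imwrite('pics/v3.png',cv2.resize(cv2.imread('pics/w1.png'),None,fx=1.5,fy=1.5))"
```

```text
2.4 [0.4957 0.0287 0.2914] 0.08491639354686138
driver 0.7 [228. 255.] (2307, ((495.1203918457031, -80.1798095703125), (187.12310791015625, 149.07659912109375), 49.48650360107422), array([ 0.4952, -0.0785,  0.0546]))
driver 0.24 [258. 221.] 0
breech_block 0.96 [128. 268.] (1043, ((502.8423767089844, 63.45793151855469), (59.50542449951172, 25.210926055908203), 86.78390502929688), array([0.5031, 0.0645, 0.0699]))
peg1 0.91 [ 32. 278.] (524, ((516.9049682617188, 176.9656982421875), (44.672298431396484, 15.950084686279297), 78.12548065185547), array([0.5166, 0.1768, 0.0158]))
peg1 0.66 [ 40. 207.] (519, ((428.8944091796875, 165.85186767578125), (44.87324905395508, 15.509673118591309), 87.28443145751953), array([0.4292, 0.1658, 0.0159]))
trigger 0.56 [257. 224.] (350, ((437.16009521484375, -127.55511474609375), (24.095458984375, 43.460636138916016), 89.1783676147461), array([ 0.4399, -0.1307,  0.0402]))
```

View pics/v3.png

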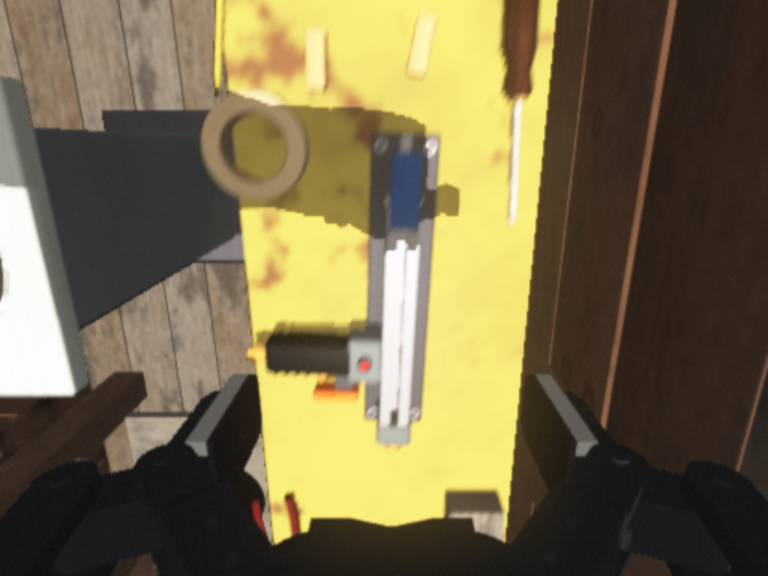

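Run:
```python
import numpy as np,cv2
D=np.load('last.npz');W=D['W'];d=D['d']
m=(d>0)&(W[...,2]>.049)&(W[...,2]<.059)&(W[...,0]>.475)&(W[...,0]<.53)&(W[...,1]<.06)&(W[...,1]>-.16)
w=W[m]*1000
for lo in range(-150,50,20):
    q=w[(w[:,1]>lo)&(w[:,1]<lo+20)]
    if len(q)>9: print(lo,len(q),np.percentile(q[:,0],[1,50,99]).round(1),np.median(q[:,2]).round(1),q[:,1].max().round(1))
m=(d>0)&(abs(W[...,2]-.008)<.005)&(W[...,0]>.44)&(W[...,0]<.56)&(W[...,1]<.13)&(D['im'].max(-1)<110)
w=W[m]*1000; print(cv2.minAreaRect(w[:,:2].astype(np.float32)))
h=D['im'][...,::]
# trigger, tape
```

```text
-150 162 [481.1 489.8 508.4] 54.5 -130.1
-130 178 [482.7 499.7 509.5] 54.7 -110.2
-110 182 [482.9 492.6 509.4] 54.5 -90.4
-90 188 [484.4 500.9 510.6] 54.5 -70.1
-70 204 [484.5 502.1 511.6] 54.6 -50.2
-50 202 [486.  503.3 512.6] 54.6 -30.5
-30 221 [486.1 495.3 513.3] 54.4 -10.1
-10 226 [487.5 504.4 513.5] 54.6 10.0
10 218 [487.6 496.5 514.4] 54.5 27.6
((505.96307373046875, -88.76295471191406), (76.73573303222656, 399.51470947265625), 4.498528957366943)
```

jog_arm(commands=[{"x":6,"y":34,"z":-50,"wx":0,"wy":0,"wz":-0.037},{"x":6,"y":34,"z":-95,"wx":0,"wy":0,"wz":-0.037},{"x":6,"y":34,"z":-140,"wx":0,"wy":0,"wz":-0.037},{"x":6,"y":34,"z":-140,"wx":0,"wy":0,"wz":-0.037}], grip=50)

```text
t: 3.0
tcp_pos: [0.4916, 0.0536, 0.1439]
orientation: [[0.999, -0.039, -0.014], [-0.039, -0.999, 0.0], [-0.014, 0.0, -1.0]]
wrist_force: [-1.6, -0.4, 0.5]
opening: 0.0498
```

```bash
python3 w.py w2 breech_block driver
python3 - <<'E'
import numpy as np,cv2
D=np.load('last.npz');W=D['W'];d=D['d']
m=(d>0)&(W[...,2]>.049)&(W[...,2]<.059)&(W[...,0]>.475)&(W[...,0]<.53)&(W[...,1]<.06)&(W[...,1]>-.16)
w=W[m]*1000
for lo in range(-150,50,20):
    q=w[(w[:,1]>lo)&(w[:,1]<lo+20)]
    if len(q)>9: print(lo,len(q),np.percentile(q[:,0],[1,50,99]).round(1),np.median(q[:,2]).round(1),q[:,1].max().round(1))
E
```

```text
3.05 [0.4946 0.0534 0.1479] 0.05003532432933017
driver 0.6 [266. 267.] (2760, ((500.058349609375, -6.64886474609375), (200.12149047851562, 60.421722412109375), 76.75038146972656), array([ 0.4959, -0.0315,  0.0546]))
breech_block 0.6 [185. 275.] (2505, ((502.958740234375, 63.803550720214844), (59.5020751953125, 25.21192741394043), 87.76629638671875), array([0.5029, 0.0663, 0.07  ]))
-110 133 [483.6 491.2 510.5] 54.6 -90.0
-90 359 [484.1 501.2 510.7] 54.6 -70.0
-70 375 [484.9 502.6 511.8] 54.6 -50.1
-50 406 [485.7 503.  512.1] 54.6 -30.0
-30 440 [486.5 503.5 513.2] 54.6 -10.1
-10 466 [487.4 504.7 514.3] 54.6 10.0
10 437 [488.2 505.1 514.5] 54.6 27.6
```

jog_arm(commands=[{"x":0,"y":0,"z":0,"wx":0,"wy":0,"wz":0},{"x":0,"y":0,"z":0,"wx":0,"wy":0,"wz":0}])

```text
t: 3.35
tcp_pos: [0.5004, 0.0541, 0.1532]
orientation: [[0.999, -0.038, 0.005], [-0.038, -0.999, -0.0], [0.005, 0.0, -1.0]]
wrist_force: [-0.3, -0.3, 0.5]
opening: 0.0502
```

jog_arm(commands=[{"x":2,"y":9.5,"z":-30,"wx":0,"wy":0,"wz":0},{"x":2,"y":9.5,"z":-60,"wx":0,"wy":0,"wz":0},{"x":2,"y":9.5,"z":-90,"wx":0,"wy":0,"wz":0},{"x":2,"y":9.5,"z":-110,"wx":0,"wy":0,"wz":0},{"x":2,"y":9.5,"z":-110,"wx":0,"wy":0,"wz":0},{"x":2,"y":9.5,"z":-110,"wx":0,"wy":0,"wz":0},{"x":2,"y":9.5,"z":-110,"wx":0,"wy":0,"wz":0}])

```text
t: 4.05
tcp_pos: [0.502, 0.0641, 0.0424]
orientation: [[0.999, -0.037, 0.003], [-0.037, -0.999, -0.0], [0.003, 0.0, -1.0]]
wrist_force: [-0.6, 0.2, 0.3]
opening: 0.05
```

Close and check.

jog_arm(commands=[{"x":0,"y":0,"z":0,"wx":0,"wy":0,"wz":0},{"x":0,"y":0,"z":0,"wx":0,"wy":0,"wz":0},{"x":0,"y":0,"z":0,"wx":0,"wy":0,"wz":0},{"x":0,"y":0,"z":0,"wx":0,"wy":0,"wz":0},{"x":0,"y":0,"z":0,"wx":0,"wy":0,"wz":0}], grip=10, squeeze=60)

```text
t: 4.55
tcp_pos: [0.5014, 0.0642, 0.0418]
orientation: [[0.999, -0.037, 0.003], [-0.037, -0.999, -0.0], [0.003, 0.0, -1.0]]
wrist_force: [-0.6, -0.5, 6.9]
opening: 0.0231
```

jog_arm(commands=[{"x":0,"y":0,"z":30,"wx":0,"wy":0,"wz":0},{"x":0,"y":0,"z":65,"wx":0,"wy":0,"wz":0},{"x":-5,"y":-30,"z":80,"wx":0,"wy":0,"wz":0},{"x":-12,"y":-70,"z":80,"wx":0,"wy":0,"wz":0},{"x":-20,"y":-110,"z":80,"wx":0,"wy":0,"wz":0},{"x":-28,"y":-150,"z":80,"wx":0,"wy":0,"wz":0},{"x":-35,"y":-190,"z":80,"wx":0,"wy":0,"wz":0},{"x":-40,"y":-230,"z":80,"wx":0,"wy":0,"wz":0},{"x":-45,"y":-270,"z":80,"wx":0,"wy":0,"wz":0},{"x":-50,"y":-310,"z":80,"wx":0,"wy":0,"wz":0}])

```text
t: 5.55
tcp_pos: [0.4496, -0.2473, 0.1206]
orientation: [[0.999, -0.037, 0.0], [-0.037, -0.999, 0.0], [0.0, -0.0, -1.0]]
wrist_force: [0.8, 0.7, -1.3]
opening: 0.023
```

jog_arm(commands=[{"x":0,"y":-30,"z":-10,"wx":0,"wy":0,"wz":0},{"x":0,"y":-54,"z":-30,"wx":0,"wy":0,"wz":0},{"x":0,"y":-54,"z":-60,"wx":0,"wy":0,"wz":0},{"x":0,"y":-54,"z":-90,"wx":0,"wy":0,"wz":0},{"x":0,"y":-54,"z":-103,"wx":0,"wy":0,"wz":0},{"x":0,"y":-54,"z":-108,"wx":0,"wy":0,"wz":0},{"x":0,"y":-54,"z":-108,"wx":0,"wy":0,"wz":0},{"x":0,"y":-54,"z":-108,"wx":0,"wy":0,"wz":0}])

```text
t: 6.35
tcp_pos: [0.4511, -0.3002, 0.0136]
orientation: [[0.999, -0.037, 0.002], [-0.037, -0.999, -0.001], [0.002, 0.001, -1.0]]
wrist_force: [-0.1, 0.1, -1.4]
opening: 0.0227
```

jog_arm(commands=[{"x":0,"y":0,"z":-1.5,"wx":0,"wy":0,"wz":0},{"x":0,"y":0,"z":-1.5,"wx":0,"wy":0,"wz":0},{"x":0,"y":0,"z":-1.5,"wx":0,"wy":0,"wz":0}])

```text
t: 6.65
tcp_pos: [0.4512, -0.3004, 0.0119]
orientation: [[0.999, -0.037, 0.002], [-0.037, -0.999, -0.001], [0.002, 0.001, -1.0]]
wrist_force: [-0.5, 0.0, 4.5]
opening: 0.023
```

jog_arm(commands=[{"x":0,"y":0,"z":-1.5,"wx":0,"wy":0,"wz":0},{"x":0,"y":0,"z":-1.5,"wx":0,"wy":0,"wz":0},{"x":0,"y":0,"z":-1.5,"wx":0,"wy":0,"wz":0},{"x":0,"y":0,"z":30,"wx":0,"wy":0,"wz":0},{"x":0,"y":0,"z":70,"wx":0,"wy":0,"wz":0},{"x":0,"y":0,"z":110,"wx":0,"wy":0,"wz":0}], grip=50)

```text
t: 7.25
tcp_pos: [0.4495, -0.2992, 0.1215]
orientation: [[0.999, -0.037, -0.002], [-0.037, -0.999, 0.002], [-0.002, -0.001, -1.0]]
wrist_force: [0.6, -0.7, 0.4]
opening: 0.0498
```

```bash
python3 w.py w3 breech_block
```

```text
7.3 [ 0.4526 -0.3019  0.1288] 0.050002068447642024
breech_block 0.94 [196. 263.] 0
```

jog_arm(commands=[{"x":0,"y":-10,"z":48,"wx":0,"wy":0,"wz":0},{"x":0,"y":30,"z":70,"wx":0,"wy":0,"wz":0},{"x":0,"y":75,"z":85,"wx":0,"wy":0,"wz":0},{"x":2,"y":122,"z":100,"wx":0,"wy":0,"wz":0},{"x":4,"y":170,"z":110,"wx":0,"wy":0,"wz":0},{"x":6,"y":218,"z":120,"wx":0,"wy":0,"wz":0},{"x":8,"y":266,"z":130,"wx":0,"wy":0,"wz":0},{"x":10,"y":315,"z":135,"wx":0,"wy":0,"wz":0},{"x":12,"y":364,"z":140,"wx":0,"wy":0,"wz":0},{"x":14,"y":412,"z":140,"wx":0,"wy":0,"wz":0}])

```text
t: 8.35
tcp_pos: [0.4641, 0.1142, 0.2612]
orientation: [[0.999, -0.037, 0.001], [-0.037, -0.999, 0.0], [0.001, -0.0, -1.0]]
wrist_force: [2.0, -0.1, -0.3]
opening: 0.0497
```

jog_arm(commands=[{"x":2,"y":45,"z":0,"wx":0,"wy":0,"wz":0},{"x":4,"y":90,"z":0,"wx":0,"wy":0,"wz":0},{"x":4,"y":120,"z":0,"wx":0,"wy":0,"wz":0},{"x":4,"y":120,"z":0,"wx":0,"wy":0,"wz":0},{"x":4,"y":120,"z":0,"wx":0,"wy":0,"wz":0}])

```text
t: 8.85
tcp_pos: [0.4677, 0.2325, 0.2601]
orientation: [[0.999, -0.035, -0.001], [-0.035, -0.999, -0.001], [-0.001, 0.001, -1.0]]
wrist_force: [0.4, -0.2, -0.3]
opening: 0.05
```

```bash
python3 w.py w4 peg1
```

```text
8.9 [0.4679 0.2318 0.2603] 0.05024263062996268
peg1 0.95 [207. 233.] (375, ((428.584716796875, 167.08706665039062), (43.41377639770508, 15.504565238952637), 86.87155151367188), array([0.4289, 0.168 , 0.0159]))
peg1 0.87 [198. 298.] (387, ((516.58203125, 177.74380493164062), (44.845096588134766, 15.617827415466309), 78.23603820800781), array([0.5164, 0.1789, 0.0159]))
peg1 0.68 [143. 231.] (449, ((432.19775390625, 258.75445556640625), (44.942142486572266, 15.901076316833496), 61.62992477416992), array([0.4325, 0.2594, 0.0159]))
peg1 0.67 [146. 302.] (445, ((518.3858642578125, 251.28549194335938), (16.004945755004883, 44.7960090637207), 11.566632270812988), array([0.5186, 0.2514, 0.0159]))
```

jog_arm(commands=[{"x":25,"y":-24,"z":-35,"wx":0,"wy":0,"wz":-0.085},{"x":50,"y":-48,"z":-65,"wx":0,"wy":0,"wz":-0.17},{"x":50,"y":-48,"z":-110,"wx":0,"wy":0,"wz":-0.17},{"x":50,"y":-48,"z":-155,"wx":0,"wy":0,"wz":-0.17},{"x":50,"y":-48,"z":-195,"wx":0,"wy":0,"wz":-0.17},{"x":50,"y":-48,"z":-225,"wx":0,"wy":0,"wz":-0.17},{"x":50,"y":-48,"z":-245,"wx":0,"wy":0,"wz":-0.17},{"x":50,"y":-48,"z":-255,"wx":0,"wy":0,"wz":-0.17},{"x":50,"y":-48,"z":-255,"wx":0,"wy":0,"wz":-0.17},{"x":50,"y":-48,"z":-255,"wx":0,"wy":0,"wz":-0.17}])

```text
t: 9.95
tcp_pos: [0.5191, 0.1837, 0.0069]
orientation: [[0.978, -0.207, 0.001], [-0.207, -0.978, 0.0], [0.001, -0.0, -1.0]]
wrist_force: [-0.0, -0.0, 0.6]
opening: 0.0504
```

jog_arm(commands=[{"x":0,"y":0,"z":0,"wx":0,"wy":0,"wz":0},{"x":0,"y":0,"z":0,"wx":0,"wy":0,"wz":0},{"x":0,"y":0,"z":0,"wx":0,"wy":0,"wz":0},{"x":0,"y":0,"z":0,"wx":0,"wy":0,"wz":0},{"x":0,"y":0,"z":0,"wx":0,"wy":0,"wz":0},{"x":0,"y":0,"z":0,"wx":0,"wy":0,"wz":0}], grip=5)

```text
t: 10.55
tcp_pos: [0.5193, 0.1845, 0.0074]
orientation: [[0.979, -0.205, 0.003], [-0.205, -0.979, 0.0], [0.003, -0.001, -1.0]]
wrist_force: [-0.6, 0.1, 5.6]
opening: 0.0138
```

jog_arm(commands=[{"x":0,"y":0,"z":25,"wx":0,"wy":0,"wz":0},{"x":0,"y":0,"z":55,"wx":0,"wy":0,"wz":0},{"x":-5,"y":-35,"z":75,"wx":0,"wy":0,"wz":0.08},{"x":-11,"y":-75,"z":75,"wx":0,"wy":0,"wz":0.17},{"x":-16,"y":-105,"z":70,"wx":0,"wy":0,"wz":0.17},{"x":-16,"y":-115.5,"z":50,"wx":0,"wy":0,"wz":0.17},{"x":-16,"y":-115.5,"z":50,"wx":0,"wy":0,"wz":0.17},{"x":-16,"y":-115.5,"z":50,"wx":0,"wy":0,"wz":0.17}])

```text
t: 11.35
tcp_pos: [0.5019, 0.0689, 0.0561]
orientation: [[0.999, -0.037, -0.001], [-0.037, -0.999, 0.0], [-0.001, -0.0, -1.0]]
wrist_force: [0.1, 0.1, 0.2]
opening: 0.0138
```

```bash
python3 w.py w5 peg1; python3 -c "
import cv2;cv2.imwrite('pics/v4.png',cv2.resize(cv2.imread('pics/w5.png')[60:384,100:420],None,fx=1.8,fy=1.8))"
```

```text
11.4 [0.5025 0.0693 0.0565] 0.01445542913415333
peg1 0.91 [ 65. 128.] (2711, ((429.3471984863281, 165.6724090576172), (44.91596984863281, 16.54828643798828), 87.4232177734375), array([0.4304, 0.167 , 0.016 ]))
peg1 0.72 [262. 260.] (235, ((503.12066650390625, 83.35070037841797), (1.906954050064087, 15.839677810668945), 88.9715576171875), array([0.5029, 0.0835, 0.0551]))
peg1 0.3 [203. 260.] (3073, ((510.73468017578125, 43.75154113769531), (54.38307189941406, 128.3397674560547), 6.692081928253174), array([0.5027, 0.0274, 0.0303]))
```

View pics/v4.png

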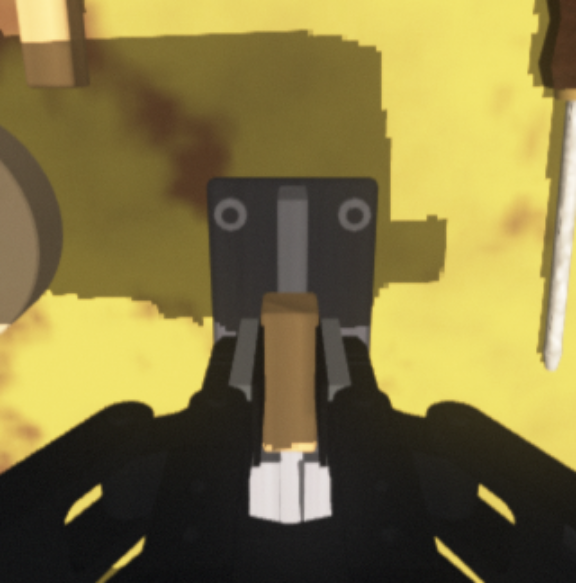

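jog_arm(commands=[{"x":0.5,"y":0,"z":-10,"wx":0,"wy":0,"wz":0},{"x":0.5,"y":0,"z":-16,"wx":0,"wy":0,"wz":0},{"x":0.5,"y":0,"z":-19,"wx":0,"wy":0,"wz":0},{"x":0.5,"y":0,"z":-19.5,"wx":0,"wy":0,"wz":0},{"x":0.5,"y":0,"z":-19.5,"wx":0,"wy":0,"wz":0}])

```text
t: 11.95
tcp_pos: [0.5024, 0.0693, 0.0374]
orientation: [[0.999, -0.036, -0.0], [-0.036, -0.999, 0.0], [-0.0, -0.0, -1.0]]
wrist_force: [-4.5, 0.7, 11.9]
opening: 0.0138
```

jog_arm(commands=[{"x":-0.3,"y":-5,"z":0.7,"wx":0,"wy":0,"wz":0},{"x":-0.5,"y":-10,"z":0.7,"wx":0,"wy":0,"wz":0},{"x":-0.7,"y":-15,"z":0.7,"wx":0,"wy":0,"wz":0},{"x":-0.9,"y":-20,"z":0.7,"wx":0,"wy":0,"wz":0},{"x":-1,"y":-25,"z":0.7,"wx":0,"wy":0,"wz":0},{"x":-1,"y":-25,"z":0.7,"wx":0,"wy":0,"wz":0},{"x":-1,"y":-25,"z":0.7,"wx":0,"wy":0,"wz":0}])

```text
t: 12.65
tcp_pos: [0.5022, 0.043, 0.0374]
orientation: [[0.999, -0.038, 0.001], [-0.038, -0.999, -0.001], [0.001, 0.0, -1.0]]
wrist_force: [-1.0, 2.0, 5.9]
opening: 0.0138
```

jog_arm(commands=[{"x":0,"y":0,"z":0,"wx":0,"wy":0,"wz":0},{"x":0,"y":0,"z":0,"wx":0,"wy":0,"wz":0},{"x":0,"y":0,"z":20,"wx":0,"wy":0,"wz":0},{"x":1,"y":15,"z":35,"wx":0,"wy":0,"wz":0},{"x":2,"y":45,"z":35,"wx":0,"wy":0,"wz":0},{"x":2,"y":45,"z":35,"wx":0,"wy":0,"wz":0}], grip=40)

```text
t: 13.25
tcp_pos: [0.5038, 0.0904, 0.0723]
orientation: [[0.999, -0.035, 0.0], [-0.035, -0.999, 0.0], [0.0, -0.0, -1.0]]
wrist_force: [-0.1, -0.6, -0.3]
opening: 0.04
```

jog_arm(commands=[{"x":0,"y":0,"z":0,"wx":0,"wy":0,"wz":0},{"x":0,"y":0,"z":0,"wx":0,"wy":0,"wz":0},{"x":0,"y":0,"z":0,"wx":0,"wy":0,"wz":0},{"x":0,"y":0,"z":-20,"wx":0,"wy":0,"wz":0},{"x":0,"y":0,"z":-33.5,"wx":0,"wy":0,"wz":0},{"x":0,"y":0,"z":-33.5,"wx":0,"wy":0,"wz":0},{"x":0,"y":0,"z":-33.5,"wx":0,"wy":0,"wz":0}], grip=0)

```text
t: 13.95
tcp_pos: [0.5035, 0.0882, 0.0386]
orientation: [[0.999, -0.038, -0.001], [-0.038, -0.999, -0.0], [-0.001, 0.0, -1.0]]
wrist_force: [-0.5, 0.7, 0.7]
opening: -0.0003
```

jog_arm(commands=[{"x":-0.4,"y":-10,"z":0,"wx":0,"wy":0,"wz":0},{"x":-0.7,"y":-20,"z":0,"wx":0,"wy":0,"wz":0},{"x":-1.1,"y":-30,"z":0,"wx":0,"wy":0,"wz":0},{"x":-1.4,"y":-40,"z":0,"wx":0,"wy":0,"wz":0},{"x":-1.7,"y":-47,"z":0,"wx":0,"wy":0,"wz":0},{"x":-1.7,"y":-47,"z":0,"wx":0,"wy":0,"wz":0}])

```text
t: 14.55
tcp_pos: [0.5021, 0.0405, 0.0388]
orientation: [[0.999, -0.039, 0.0], [-0.039, -0.999, -0.0], [0.0, 0.0, -1.0]]
wrist_force: [0.1, 0.8, 0.3]
opening: -0.0002
```

```bash
python3 w.py w6 peg1; python3 -c "
import cv2;cv2.imwrite('pics/v5.png',cv2.resize(cv2.imread('pics/w6.png')[150:384,150:370],None,fx=2.5,fy=2.5))"
```

```text
14.6 [0.502  0.041  0.0387] -5.066758347739373e-05
peg1 0.8 [ 25. 104.] (1923, ((428.70263671875, 154.64178466796875), (23.444076538085938, 17.007543563842773), 88.59532165527344), array([0.4301, 0.1544, 0.016 ]))
peg1 0.68 [333. 260.] (259, ((501.3537292480469, -5.317442893981934), (17.97226905822754, 6.130315780639648), 85.2695541381836), array([ 0.5011, -0.0063,  0.0462]))
```

View pics/v5.png

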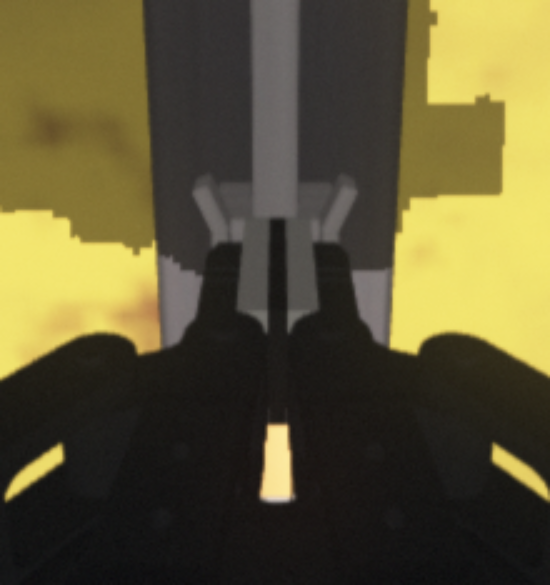

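jog_arm(commands=[{"x":0,"y":15,"z":20,"wx":0,"wy":0,"wz":0},{"x":-15,"y":50,"z":45,"wx":0,"wy":0,"wz":0},{"x":-40,"y":85,"z":45,"wx":0,"wy":0,"wz":-0.012},{"x":-65,"y":120,"z":45,"wx":0,"wy":0,"wz":-0.012},{"x":-73,"y":131.5,"z":30,"wx":0,"wy":0,"wz":-0.012},{"x":-73,"y":131.5,"z":0,"wx":0,"wy":0,"wz":-0.012},{"x":-73,"y":131.5,"z":-20,"wx":0,"wy":0,"wz":-0.012},{"x":-73,"y":131.5,"z":-31.5,"wx":0,"wy":0,"wz":-0.012},{"x":-73,"y":131.5,"z":-31.5,"wx":0,"wy":0,"wz":-0.012},{"x":-73,"y":131.5,"z":-31.5,"wx":0,"wy":0,"wz":-0.012}], grip=50)

```text
t: 15.65
tcp_pos: [0.4293, 0.1733, 0.0075]
orientation: [[0.999, -0.049, 0.0], [-0.049, -0.999, -0.0], [0.0, -0.0, -1.0]]
wrist_force: [-0.5, -0.8, 0.2]
opening: 0.05
```

jog_arm(commands=[{"x":0,"y":0,"z":0,"wx":0,"wy":0,"wz":0},{"x":0,"y":0,"z":0,"wx":0,"wy":0,"wz":0},{"x":0,"y":0,"z":0,"wx":0,"wy":0,"wz":0},{"x":0,"y":0,"z":0,"wx":0,"wy":0,"wz":0},{"x":0,"y":0,"z":0,"wx":0,"wy":0,"wz":0},{"x":0,"y":0,"z":0,"wx":0,"wy":0,"wz":0}], grip=5)

```text
t: 16.25
tcp_pos: [0.43, 0.1733, 0.0083]
orientation: [[0.999, -0.049, 0.002], [-0.049, -0.999, 0.0], [0.002, -0.0, -1.0]]
wrist_force: [-0.1, -0.0, 5.7]
opening: 0.0139
```

jog_arm(commands=[{"x":0,"y":0,"z":25,"wx":0,"wy":0,"wz":0},{"x":0,"y":0,"z":55,"wx":0,"wy":0,"wz":0},{"x":25,"y":-30,"z":60,"wx":0,"wy":0,"wz":0.012},{"x":50,"y":-60,"z":60,"wx":0,"wy":0,"wz":0.012},{"x":70,"y":-90,"z":60,"wx":0,"wy":0,"wz":0.012},{"x":73,"y":-103,"z":50,"wx":0,"wy":0,"wz":0.012},{"x":73,"y":-103,"z":40,"wx":0,"wy":0,"wz":0.012},{"x":73,"y":-103,"z":33,"wx":0,"wy":0,"wz":0.012},{"x":73,"y":-103,"z":33,"wx":0,"wy":0,"wz":0.012},{"x":73,"y":-103,"z":33,"wx":0,"wy":0,"wz":0.012}])

```text
t: 17.25
tcp_pos: [0.5012, 0.0711, 0.0399]
orientation: [[0.999, -0.036, -0.001], [-0.036, -0.999, 0.0], [-0.001, -0.0, -1.0]]
wrist_force: [-0.1, 0.2, -1.4]
opening: 0.0137
```

jog_arm(commands=[{"x":0,"y":0,"z":-1.5,"wx":0,"wy":0,"wz":0},{"x":0,"y":0,"z":-2.5,"wx":0,"wy":0,"wz":0},{"x":0,"y":0,"z":-2.5,"wx":0,"wy":0,"wz":0}])

```text
t: 17.55
tcp_pos: [0.5015, 0.071, 0.0383]
orientation: [[0.999, -0.036, -0.0], [-0.036, -0.999, 0.001], [-0.0, -0.001, -1.0]]
wrist_force: [-2.0, 1.6, 4.6]
opening: 0.0137
```

jog_arm(commands=[{"x":0,"y":-7,"z":0.3,"wx":0,"wy":0,"wz":0},{"x":0,"y":-14,"z":0.3,"wx":0,"wy":0,"wz":0},{"x":0,"y":-21,"z":0.3,"wx":0,"wy":0,"wz":0},{"x":0,"y":-28,"z":0.3,"wx":0,"wy":0,"wz":0},{"x":0,"y":-28,"z":0.3,"wx":0,"wy":0,"wz":0},{"x":0,"y":-28,"z":0.3,"wx":0,"wy":0,"wz":0}])

```text
t: 18.15
tcp_pos: [0.5025, 0.0409, 0.0383]
orientation: [[0.999, -0.038, 0.001], [-0.038, -0.999, -0.002], [0.001, 0.002, -1.0]]
wrist_force: [0.3, -3.3, 4.8]
opening: 0.0144
```

jog_arm(commands=[{"x":0,"y":0,"z":0,"wx":0,"wy":0,"wz":0},{"x":0,"y":0,"z":0,"wx":0,"wy":0,"wz":0},{"x":0,"y":0,"z":20,"wx":0,"wy":0,"wz":0},{"x":1,"y":15,"z":35,"wx":0,"wy":0,"wz":0},{"x":2,"y":45,"z":35,"wx":0,"wy":0,"wz":0},{"x":2,"y":45,"z":35,"wx":0,"wy":0,"wz":0}], grip=40)

```text
t: 18.75
tcp_pos: [0.504, 0.0895, 0.0732]
orientation: [[0.999, -0.034, 0.0], [-0.034, -0.999, 0.001], [0.0, -0.001, -1.0]]
wrist_force: [0.3, -0.5, 0.1]
opening: 0.04
```

jog_arm(commands=[{"x":0,"y":0,"z":0,"wx":0,"wy":0,"wz":0},{"x":0,"y":0,"z":0,"wx":0,"wy":0,"wz":0},{"x":0,"y":0,"z":0,"wx":0,"wy":0,"wz":0},{"x":0,"y":0,"z":-20,"wx":0,"wy":0,"wz":0},{"x":0,"y":0,"z":-33.5,"wx":0,"wy":0,"wz":0},{"x":0,"y":0,"z":-33.5,"wx":0,"wy":0,"wz":0},{"x":0,"y":0,"z":-33.5,"wx":0,"wy":0,"wz":0}], grip=0)

```text
t: 19.45
tcp_pos: [0.5038, 0.0867, 0.0394]
orientation: [[0.999, -0.038, -0.001], [-0.038, -0.999, -0.0], [-0.001, 0.0, -1.0]]
wrist_force: [-0.2, 0.9, -0.1]
opening: -0.0
```

jog_arm(commands=[{"x":-0.4,"y":-10,"z":0,"wx":0,"wy":0,"wz":0},{"x":-0.7,"y":-20,"z":0,"wx":0,"wy":0,"wz":0},{"x":-1.1,"y":-30,"z":0,"wx":0,"wy":0,"wz":0},{"x":-1.4,"y":-40,"z":0,"wx":0,"wy":0,"wz":0},{"x":-1.7,"y":-48,"z":0,"wx":0,"wy":0,"wz":0},{"x":-1.7,"y":-48,"z":0,"wx":0,"wy":0,"wz":0}])

```text
t: 20.05
tcp_pos: [0.5024, 0.0381, 0.0396]
orientation: [[0.999, -0.039, 0.0], [-0.039, -0.999, -0.0], [0.0, 0.0, -1.0]]
wrist_force: [-0.2, 0.6, -0.1]
opening: -0.0
```

```bash
python3 w.py w7 peg1; python3 -c "
import cv2;cv2.imwrite('pics/v6.png',cv2.resize(cv2.imread('pics/w7.png')[150:384,150:370],None,fx=2.5,fy=2.5))"
```

```text
20.1 [0.5023 0.0384 0.0395] -0.0001122318575837398
peg1 0.68 [336. 263.] (253, ((501.2351379394531, -9.100787162780762), (18.3715877532959, 6.170979022979736), 88.047607421875), array([ 0.5013, -0.0096,  0.0462]))
```

View pics/v6.png

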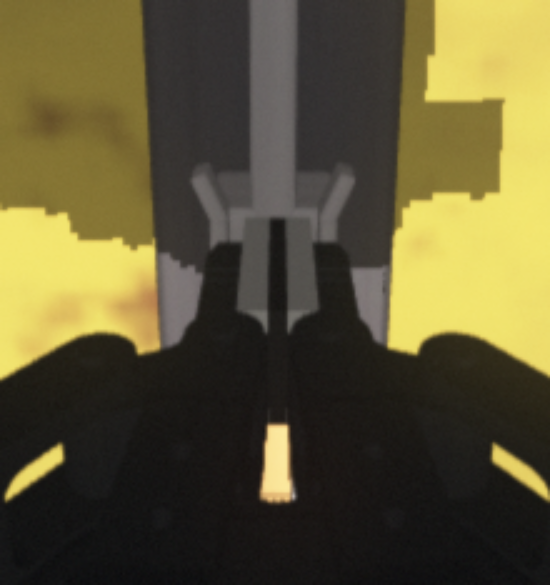

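jog_arm(commands=[{"x":0,"y":15,"z":25,"wx":0,"wy":0,"wz":0},{"x":3,"y":50,"z":55,"wx":0,"wy":0,"wz":0},{"x":6,"y":90,"z":80,"wx":0,"wy":0,"wz":0.1},{"x":10,"y":135,"z":95,"wx":0,"wy":0,"wz":0.2},{"x":13,"y":180,"z":110,"wx":0,"wy":0,"wz":0.24},{"x":15,"y":219,"z":110,"wx":0,"wy":0,"wz":0.24},{"x":15,"y":219,"z":110,"wx":0,"wy":0,"wz":0.24},{"x":15,"y":219,"z":110,"wx":0,"wy":0,"wz":0.24}], grip=50)

```text
t: 20.95
tcp_pos: [0.5167, 0.259, 0.1489]
orientation: [[0.979, 0.204, -0.001], [0.204, -0.979, -0.001], [-0.001, 0.001, -1.0]]
wrist_force: [0.4, -1.3, 0.2]
opening: 0.0499
```

```bash
python3 w.py w8 peg1
```

```text
21.0 [0.5166 0.258  0.1488] 0.050025019207251865
peg1 0.93 [193. 262.] (764, ((518.4559326171875, 251.14146423339844), (15.893239974975586, 45.14529800415039), 10.570456504821777), array([0.5183, 0.2518, 0.016 ]))
peg1 0.88 [167. 173.] (846, ((432.4043273925781, 258.9638366699219), (44.46467208862305, 16.040372848510742), 61.71123123168945), array([0.433 , 0.2598, 0.016 ]))
```

jog_arm(commands=[{"x":0.5,"y":-0.5,"z":-45,"wx":0,"wy":0,"wz":0},{"x":0.5,"y":-0.5,"z":-85,"wx":0,"wy":0,"wz":0},{"x":0.5,"y":-0.5,"z":-115,"wx":0,"wy":0,"wz":0},{"x":0.5,"y":-0.5,"z":-135,"wx":0,"wy":0,"wz":0},{"x":0.5,"y":-0.5,"z":-141.5,"wx":0,"wy":0,"wz":0},{"x":0.5,"y":-0.5,"z":-141.5,"wx":0,"wy":0,"wz":0},{"x":0.5,"y":-0.5,"z":-141.5,"wx":0,"wy":0,"wz":0}])

```text
t: 21.75
tcp_pos: [0.5188, 0.2573, 0.0091]
orientation: [[0.98, 0.201, 0.001], [0.201, -0.98, 0.0], [0.002, -0.0, -1.0]]
wrist_force: [0.5, -0.5, -0.3]
opening: 0.0498
```

jog_arm(commands=[{"x":0,"y":0,"z":0,"wx":0,"wy":0,"wz":0},{"x":0,"y":0,"z":0,"wx":0,"wy":0,"wz":0},{"x":0,"y":0,"z":0,"wx":0,"wy":0,"wz":0},{"x":0,"y":0,"z":0,"wx":0,"wy":0,"wz":0},{"x":0,"y":0,"z":0,"wx":0,"wy":0,"wz":0},{"x":0,"y":0,"z":0,"wx":0,"wy":0,"wz":0}], grip=5)

```text
t: 22.35
tcp_pos: [0.5188, 0.258, 0.0094]
orientation: [[0.979, 0.202, 0.002], [0.202, -0.979, 0.001], [0.003, -0.0, -1.0]]
wrist_force: [-0.6, -0.6, 6.2]
opening: 0.0139
```

jog_arm(commands=[{"x":0,"y":0,"z":25,"wx":0,"wy":0,"wz":0},{"x":0,"y":0,"z":55,"wx":0,"wy":0,"wz":0},{"x":-4,"y":-40,"z":65,"wx":0,"wy":0,"wz":-0.1},{"x":-8,"y":-85,"z":65,"wx":0,"wy":0,"wz":-0.2},{"x":-12,"y":-130,"z":65,"wx":0,"wy":0,"wz":-0.24},{"x":-16,"y":-170,"z":60,"wx":0,"wy":0,"wz":-0.24},{"x":-16.5,"y":-187,"z":50,"wx":0,"wy":0,"wz":-0.24},{"x":-16.5,"y":-187,"z":40,"wx":0,"wy":0,"wz":-0.24},{"x":-16.5,"y":-187,"z":40,"wx":0,"wy":0,"wz":-0.24},{"x":-16.5,"y":-187,"z":40,"wx":0,"wy":0,"wz":-0.24}])

```text
t: 23.35
tcp_pos: [0.5012, 0.0716, 0.0478]
orientation: [[0.999, -0.036, -0.001], [-0.036, -0.999, 0.0], [-0.001, -0.0, -1.0]]
wrist_force: [-0.0, 0.3, 0.2]
opening: 0.0137
```

```bash
python3 w.py w9 peg1; python3 -c "
import cv2;cv2.imwrite('pics/v7.png',cv2.resize(cv2.imread('pics/w9.png')[150:384,150:370],None,fx=2.5,fy=2.5))"
```

```text
23.4 [0.5015 0.0717 0.0481] 0.01355100029084291
peg1 0.92 [264. 263.] (2471, ((501.54583740234375, 64.9383316040039), (46.112770080566406, 15.871101379394531), 87.78538513183594), array([0.5018, 0.0701, 0.0544]))
peg1 0.87 [322. 261.] (818, ((502.3004150390625, 23.948640823364258), (15.417242050170898, 36.8796272277832), 7.8116865158081055), array([0.5017, 0.0251, 0.0455]))
```

View pics/v7.png

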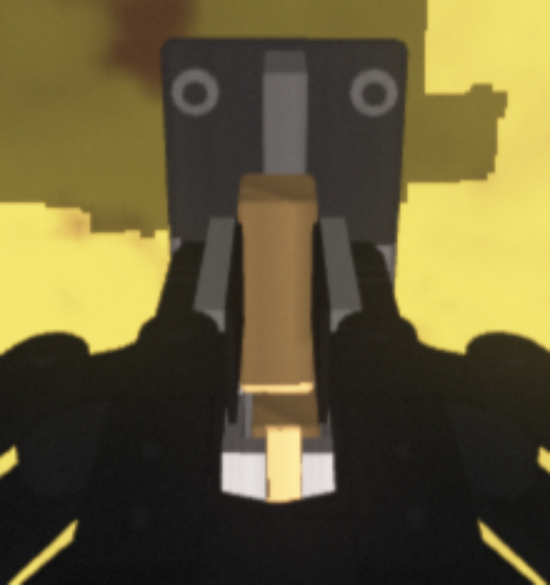

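jog_arm(commands=[{"x":0.7,"y":8,"z":0,"wx":0,"wy":0,"wz":0},{"x":0.7,"y":8,"z":0,"wx":0,"wy":0,"wz":0},{"x":0.7,"y":8,"z":-5,"wx":0,"wy":0,"wz":0},{"x":0.7,"y":8,"z":-8.5,"wx":0,"wy":0,"wz":0},{"x":0.7,"y":8,"z":-8.5,"wx":0,"wy":0,"wz":0},{"x":0.7,"y":8,"z":-8.5,"wx":0,"wy":0,"wz":0}])

```text
t: 24.05
tcp_pos: [0.502, 0.079, 0.0394]
orientation: [[0.999, -0.037, 0.0], [-0.037, -0.999, 0.001], [0.0, -0.001, -1.0]]
wrist_force: [-0.2, 1.1, 1.8]
opening: 0.0138
```

```bash
python3 w.py w10 peg1
```

```text
24.1 [0.502  0.0789 0.0394] 0.013790564577405144
peg1 0.86 [262. 264.] (2459, ((502.4452209472656, 72.17764282226562), (46.2083854675293, 15.674883842468262), 87.66128540039062), array([0.5026, 0.0774, 0.046 ]))
peg1 0.58 [336. 260.] (747, ((500.7945861816406, 18.77381134033203), (19.41241455078125, 18.60966682434082), 4.731293678283691), array([0.5016, 0.0261, 0.0409]))
```

jog_arm(commands=[{"x":-0.2,"y":-7,"z":0.2,"wx":0,"wy":0,"wz":0},{"x":-0.4,"y":-14,"z":0.2,"wx":0,"wy":0,"wz":0},{"x":-0.6,"y":-21,"z":0.2,"wx":0,"wy":0,"wz":0},{"x":-0.6,"y":-28,"z":0.2,"wx":0,"wy":0,"wz":0},{"x":-0.6,"y":-36,"z":0.2,"wx":0,"wy":0,"wz":0},{"x":-0.6,"y":-36,"z":0.2,"wx":0,"wy":0,"wz":0},{"x":-0.6,"y":-36,"z":0.2,"wx":0,"wy":0,"wz":0}])

```text
t: 24.85
tcp_pos: [0.5015, 0.0423, 0.0397]
orientation: [[0.999, -0.038, 0.0], [-0.038, -0.999, 0.0], [0.0, -0.0, -1.0]]
wrist_force: [0.1, -0.1, 0.7]
opening: 0.014
```

jog_arm(commands=[{"x":0,"y":0,"z":0,"wx":0,"wy":0,"wz":0},{"x":0,"y":0,"z":0,"wx":0,"wy":0,"wz":0},{"x":0,"y":0,"z":20,"wx":0,"wy":0,"wz":0},{"x":1,"y":15,"z":35,"wx":0,"wy":0,"wz":0},{"x":2,"y":45,"z":35,"wx":0,"wy":0,"wz":0},{"x":2,"y":45,"z":35,"wx":0,"wy":0,"wz":0}], grip=40)

```text
t: 25.45
tcp_pos: [0.504, 0.0902, 0.0754]
orientation: [[0.999, -0.034, 0.002], [-0.034, -0.999, 0.001], [0.002, -0.001, -1.0]]
wrist_force: [-0.2, 0.6, -0.4]
opening: 0.0401
```

```bash
python3 w.py w11 peg1; python3 -c "
import cv2;cv2.imwrite('pics/v8.png',cv2.resize(cv2.imread('pics/w11.png')[150:384,150:370],None,fx=2.5,fy=2.5))"
```

```text
25.5 [0.5035 0.089  0.075 ] 0.03991776452097604
peg1 0.86 [294. 259.] (1451, ((501.5028381347656, 36.67011260986328), (44.979331970214844, 18.200395584106445), 87.44538116455078), array([0.5019, 0.0439, 0.046 ]))
peg1 0.77 [341. 258.] (200, ((500.7348327636719, 4.922957897186279), (15.524486541748047, 7.098658561706543), 87.8898696899414), array([0.5009, 0.0059, 0.046 ]))
```

View pics/v8.png

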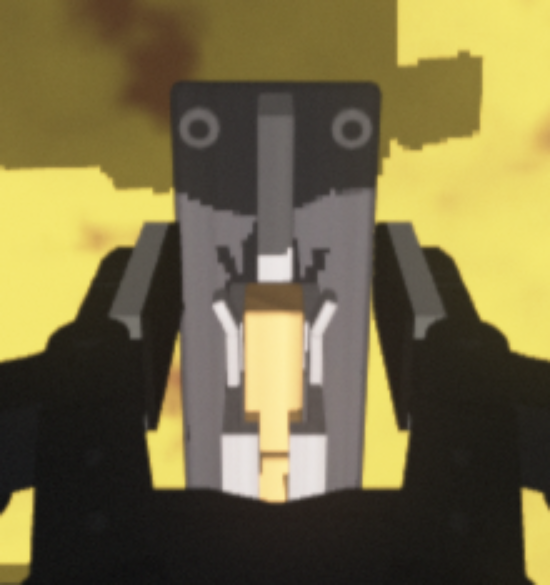

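jog_arm(commands=[{"x":0,"y":0,"z":0,"wx":0,"wy":0,"wz":0},{"x":0,"y":0,"z":0,"wx":0,"wy":0,"wz":0},{"x":0,"y":0,"z":0,"wx":0,"wy":0,"wz":0},{"x":0,"y":0,"z":-20,"wx":0,"wy":0,"wz":0},{"x":0,"y":0,"z":-36,"wx":0,"wy":0,"wz":0},{"x":0,"y":0,"z":-36,"wx":0,"wy":0,"wz":0},{"x":0,"y":0,"z":-36,"wx":0,"wy":0,"wz":0}], grip=0)

```text
t: 26.25
tcp_pos: [0.5032, 0.0874, 0.0386]
orientation: [[0.999, -0.038, -0.001], [-0.038, -0.999, -0.0], [-0.001, 0.0, -1.0]]
wrist_force: [0.8, -0.2, 0.8]
opening: 0.0002
```

jog_arm(commands=[{"x":-0.4,"y":-10,"z":0,"wx":0,"wy":0,"wz":0},{"x":-0.7,"y":-20,"z":0,"wx":0,"wy":0,"wz":0},{"x":-1.1,"y":-30,"z":0,"wx":0,"wy":0,"wz":0},{"x":-1.4,"y":-40,"z":0,"wx":0,"wy":0,"wz":0},{"x":-1.7,"y":-48.5,"z":0,"wx":0,"wy":0,"wz":0},{"x":-1.7,"y":-48.5,"z":0,"wx":0,"wy":0,"wz":0}])

```text
t: 26.85
tcp_pos: [0.5018, 0.038, 0.0388]
orientation: [[0.999, -0.039, 0.0], [-0.039, -0.999, -0.0], [0.0, 0.0, -1.0]]
wrist_force: [-0.4, -0.1, -0.9]
opening: 0.0
```

jog_arm(commands=[{"x":0,"y":12,"z":0,"wx":0,"wy":0,"wz":0},{"x":1.5,"y":50,"z":20,"wx":0,"wy":0,"wz":0},{"x":1.5,"y":50,"z":45,"wx":0,"wy":0,"wz":0},{"x":1.5,"y":50,"z":45,"wx":0,"wy":0,"wz":0}], grip=50)

```text
t: 27.25
tcp_pos: [0.5052, 0.091, 0.0864]
orientation: [[0.999, -0.034, 0.005], [-0.034, -0.999, -0.0], [0.005, 0.0, -1.0]]
wrist_force: [1.7, 0.1, 0.4]
opening: 0.05
```

```bash
python3 w.py w12 peg1
```

```text
27.3 [0.5044 0.0905 0.085 ] 0.05001092704568104
peg1 0.9 [314. 257.] (818, ((502.67791748046875, 7.359800338745117), (16.321903228759766, 41.43326950073242), 4.8028178215026855), array([0.501 , 0.0193, 0.0457]))
```

jog_arm(commands=[{"x":-10,"y":35,"z":25,"wx":0,"wy":0,"wz":-0.1},{"x":-28,"y":75,"z":40,"wx":0,"wy":0,"wz":-0.2},{"x":-45,"y":115,"z":50,"wx":0,"wy":0,"wz":-0.3},{"x":-60,"y":150,"z":60,"wx":0,"wy":0,"wz":-0.4},{"x":-69,"y":174,"z":60,"wx":0,"wy":0,"wz":-0.458},{"x":-69,"y":174,"z":60,"wx":0,"wy":0,"wz":-0.458},{"x":-69,"y":174,"z":60,"wx":0,"wy":0,"wz":-0.458}])

```text
t: 28.05
tcp_pos: [0.4334, 0.2631, 0.1425]
orientation: [[0.881, -0.473, -0.002], [-0.473, -0.881, -0.001], [-0.001, 0.002, -1.0]]
wrist_force: [0.4, -0.5, 0.2]
opening: 0.0502
```

```bash
python3 w.py w13 peg1
```

```text
28.1 [0.4337 0.2625 0.1426] 0.049975133220547106
peg1 0.63 [189. 262.] (813, ((432.5327453613281, 258.7220458984375), (45.079811096191406, 15.726537704467773), 61.33503723144531), array([0.4328, 0.2602, 0.0161]))
```

jog_arm(commands=[{"x":1.5,"y":1.5,"z":-45,"wx":0,"wy":0,"wz":0},{"x":1.5,"y":1.5,"z":-85,"wx":0,"wy":0,"wz":0},{"x":1.5,"y":1.5,"z":-115,"wx":0,"wy":0,"wz":0},{"x":1.5,"y":1.5,"z":-132,"wx":0,"wy":0,"wz":0},{"x":1.5,"y":1.5,"z":-136,"wx":0,"wy":0,"wz":0},{"x":1.5,"y":1.5,"z":-136,"wx":0,"wy":0,"wz":0},{"x":1.5,"y":1.5,"z":-136,"wx":0,"wy":0,"wz":0}])

```text
t: 28.85
tcp_pos: [0.4368, 0.2645, 0.0086]
orientation: [[0.88, -0.476, 0.001], [-0.476, -0.88, 0.0], [0.001, -0.001, -1.0]]
wrist_force: [1.1, -0.3, -0.2]
opening: 0.0501
```

jog_arm(commands=[{"x":0,"y":0,"z":0,"wx":0,"wy":0,"wz":0},{"x":0,"y":0,"z":0,"wx":0,"wy":0,"wz":0},{"x":0,"y":0,"z":0,"wx":0,"wy":0,"wz":0},{"x":0,"y":0,"z":0,"wx":0,"wy":0,"wz":0},{"x":0,"y":0,"z":0,"wx":0,"wy":0,"wz":0},{"x":0,"y":0,"z":0,"wx":0,"wy":0,"wz":0}], grip=5)

```text
t: 29.45
tcp_pos: [0.4366, 0.265, 0.0089]
orientation: [[0.88, -0.475, 0.002], [-0.475, -0.88, 0.0], [0.002, -0.001, -1.0]]
wrist_force: [-1.3, -0.9, 6.1]
opening: 0.0142
```

jog_arm(commands=[{"x":0,"y":0,"z":25,"wx":0,"wy":0,"wz":0},{"x":0,"y":0,"z":55,"wx":0,"wy":0,"wz":0},{"x":12,"y":-35,"z":65,"wx":0,"wy":0,"wz":0.12},{"x":25,"y":-75,"z":65,"wx":0,"wy":0,"wz":0.25},{"x":40,"y":-115,"z":65,"wx":0,"wy":0,"wz":0.38},{"x":55,"y":-155,"z":65,"wx":0,"wy":0,"wz":0.458},{"x":66,"y":-190,"z":60,"wx":0,"wy":0,"wz":0.458},{"x":66,"y":-190,"z":40,"wx":0,"wy":0,"wz":0.458},{"x":66,"y":-190,"z":40,"wx":0,"wy":0,"wz":0.458},{"x":66,"y":-190,"z":40,"wx":0,"wy":0,"wz":0.458}])

```text
t: 30.45
tcp_pos: [0.501, 0.0749, 0.0476]
orientation: [[0.999, -0.037, -0.001], [-0.037, -0.999, 0.0], [-0.001, -0.0, -1.0]]
wrist_force: [-0.8, 0.5, -0.1]
opening: 0.014
```

```bash
python3 w.py w14 peg1
```

```text
30.5 [0.5014 0.0753 0.0481] 0.013808859026631846
peg1 0.97 [267. 260.] (2432, ((501.2696228027344, 67.32036590576172), (45.179630279541016, 15.688224792480469), 87.98338317871094), array([0.5014, 0.0717, 0.0547]))
peg1 0.79 [329. 265.] (848, ((501.6645202636719, 18.754535675048828), (15.731159210205078, 19.44976806640625), 5.344813823699951), array([0.5013, 0.0256, 0.0449]))
```

jog_arm(commands=[{"x":1,"y":0,"z":-4,"wx":0,"wy":0,"wz":0},{"x":1,"y":0,"z":-8.5,"wx":0,"wy":0,"wz":0},{"x":1,"y":0,"z":-8.5,"wx":0,"wy":0,"wz":0},{"x":1,"y":0,"z":-8.5,"wx":0,"wy":0,"wz":0}])

```text
t: 30.95
tcp_pos: [0.5025, 0.075, 0.0391]
orientation: [[0.999, -0.036, -0.0], [-0.036, -0.999, -0.0], [-0.0, 0.0, -1.0]]
wrist_force: [0.2, -0.3, -0.7]
opening: 0.0141
```

jog_arm(commands=[{"x":-0.2,"y":-7,"z":0,"wx":0,"wy":0,"wz":0},{"x":-0.4,"y":-14,"z":0,"wx":0,"wy":0,"wz":0},{"x":-0.6,"y":-21,"z":0,"wx":0,"wy":0,"wz":0},{"x":-0.6,"y":-27,"z":0,"wx":0,"wy":0,"wz":0},{"x":-0.6,"y":-32,"z":0,"wx":0,"wy":0,"wz":0},{"x":-0.6,"y":-32,"z":0,"wx":0,"wy":0,"wz":0},{"x":-0.6,"y":-32,"z":0,"wx":0,"wy":0,"wz":0}])

```text
t: 31.65
tcp_pos: [0.5022, 0.0424, 0.0392]
orientation: [[0.999, -0.038, 0.0], [-0.038, -0.999, -0.0], [0.0, 0.0, -1.0]]
wrist_force: [1.0, -0.4, -0.4]
opening: 0.014
```

jog_arm(commands=[{"x":0,"y":0,"z":0,"wx":0,"wy":0,"wz":0},{"x":0,"y":0,"z":0,"wx":0,"wy":0,"wz":0},{"x":0,"y":0,"z":20,"wx":0,"wy":0,"wz":0},{"x":1,"y":15,"z":35,"wx":0,"wy":0,"wz":0},{"x":2,"y":45,"z":35,"wx":0,"wy":0,"wz":0},{"x":2,"y":45,"z":35,"wx":0,"wy":0,"wz":0}], grip=40)

```text
t: 32.25
tcp_pos: [0.5047, 0.0901, 0.0749]
orientation: [[0.999, -0.034, 0.002], [-0.034, -0.999, 0.001], [0.002, -0.001, -1.0]]
wrist_force: [0.1, -0.6, -0.5]
opening: 0.0403
```

```bash
python3 w.py w15 peg1
```

```text
32.3 [0.5042 0.0889 0.0744] 0.03988170776776359
peg1 0.78 [296. 259.] (1415, ((503.06707763671875, 35.33370590209961), (45.2154426574707, 16.767475128173828), 89.03499603271484), array([0.5026, 0.0429, 0.0459]))
peg1 0.69 [342. 259.] (195, ((500.7319030761719, 5.144018650054932), (17.001371383666992, 7.098765850067139), 87.70750427246094), array([0.5007, 0.0053, 0.046 ]))
```

jog_arm(commands=[{"x":0,"y":0,"z":0,"wx":0,"wy":0,"wz":0},{"x":0,"y":0,"z":0,"wx":0,"wy":0,"wz":0},{"x":0,"y":0,"z":0,"wx":0,"wy":0,"wz":0},{"x":0,"y":0,"z":-20,"wx":0,"wy":0,"wz":0},{"x":0,"y":0,"z":-35,"wx":0,"wy":0,"wz":0},{"x":0,"y":0,"z":-35,"wx":0,"wy":0,"wz":0},{"x":0,"y":0,"z":-35,"wx":0,"wy":0,"wz":0}], grip=0)

```text
t: 33.05
tcp_pos: [0.5039, 0.0874, 0.0391]
orientation: [[0.999, -0.038, -0.001], [-0.038, -0.999, -0.0], [-0.001, 0.0, -1.0]]
wrist_force: [-0.2, -0.6, 0.1]
opening: -0.0001
```

jog_arm(commands=[{"x":-0.4,"y":-10,"z":0,"wx":0,"wy":0,"wz":0},{"x":-0.7,"y":-20,"z":0,"wx":0,"wy":0,"wz":0},{"x":-1.1,"y":-30,"z":0,"wx":0,"wy":0,"wz":0},{"x":-1.4,"y":-40,"z":0,"wx":0,"wy":0,"wz":0},{"x":-1.7,"y":-49,"z":0,"wx":0,"wy":0,"wz":0},{"x":-1.7,"y":-49,"z":0,"wx":0,"wy":0,"wz":0}])

```text
t: 33.65
tcp_pos: [0.5027, 0.0378, 0.0394]
orientation: [[0.999, -0.038, 0.001], [-0.038, -0.999, 0.001], [0.001, -0.001, -1.0]]
wrist_force: [0.2, 1.3, 1.6]
opening: 0.0002
```

jog_arm(commands=[{"x":0,"y":12,"z":0,"wx":0,"wy":0,"wz":0},{"x":1.5,"y":45,"z":30,"wx":0,"wy":0,"wz":0},{"x":1.5,"y":45,"z":70,"wx":0,"wy":0,"wz":0},{"x":1.5,"y":45,"z":110,"wx":0,"wy":0,"wz":0},{"x":1.5,"y":45,"z":110,"wx":0,"wy":0,"wz":0}], grip=50)

```text
t: 34.15
tcp_pos: [0.5073, 0.0846, 0.1545]
orientation: [[0.999, -0.036, 0.009], [-0.036, -0.999, -0.001], [0.009, 0.0, -1.0]]
wrist_force: [-0.3, 0.2, -0.4]
opening: 0.0501
```

```bash
python3 w.py w16 peg1; python3 -c "
import cv2;cv2.imwrite('pics/v9.png',cv2.resize(cv2.imread('pics/w16.png')[150:384,150:370],None,fx=2.5,fy=2.5))"
```

```text
34.2 [0.506  0.0844 0.152 ] 0.050031090399632695
peg1 0.9 [268. 259.] (495, ((498.9330749511719, 4.850372314453125), (45.32213592529297, 14.292452812194824), 84.0807876586914), array([0.5008, 0.0115, 0.0459]))
peg1 0.55 [311. 255.] (310, ((498.9765319824219, -40.214542388916016), (43.697940826416016, 8.030367851257324), 87.46575164794922), array([ 0.4988, -0.0388,  0.0461]))
```

View pics/v9.png

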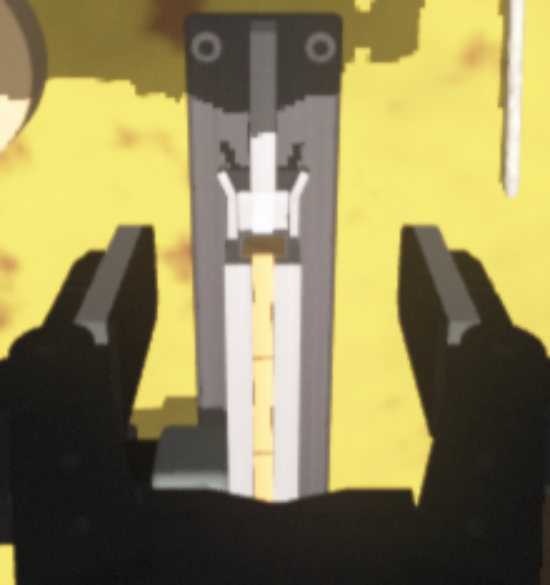

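jog_arm(commands=[{"x":-5,"y":-40,"z":0,"wx":0,"wy":0,"wz":0},{"x":-11,"y":-85,"z":0,"wx":0,"wy":0,"wz":0},{"x":-17,"y":-130,"z":0,"wx":0,"wy":0,"wz":0},{"x":-23,"y":-175,"z":0,"wx":0,"wy":0,"wz":0},{"x":-30,"y":-220,"z":0,"wx":0,"wy":0,"wz":0},{"x":-36,"y":-265,"z":0,"wx":0,"wy":0,"wz":0},{"x":-42,"y":-310,"z":0,"wx":0,"wy":0,"wz":0},{"x":-48,"y":-350,"z":0,"wx":0,"wy":0,"wz":0},{"x":-53,"y":-384,"z":-15,"wx":0,"wy":0,"wz":0},{"x":-53,"y":-384,"z":-15,"wx":0,"wy":0,"wz":0}])

```text
t: 35.25
tcp_pos: [0.4488, -0.303, 0.1306]
orientation: [[0.999, -0.042, -0.004], [-0.042, -0.999, 0.002], [-0.004, -0.002, -1.0]]
wrist_force: [-0.4, 1.1, -1.0]
opening: 0.0501
```

```bash
sed -i "s/('breech_block',.06,.085)/('breech_block',.036,.085)/" w.py; python3 w.py w17 breech_block
```

```text
35.3 [ 0.449  -0.3008  0.1312] 0.0498412087636659
breech_block 0.93 [187. 264.] (2048, ((452.407958984375, -300.7237548828125), (59.14097213745117, 25.033517837524414), 87.73099517822266), array([ 0.4525, -0.2987,  0.04  ]))
```

jog_arm(commands=[{"x":1.5,"y":0,"z":-45,"wx":0,"wy":0,"wz":0},{"x":1.5,"y":0,"z":-85,"wx":0,"wy":0,"wz":0},{"x":1.5,"y":0,"z":-110,"wx":0,"wy":0,"wz":0},{"x":1.5,"y":0,"z":-119,"wx":0,"wy":0,"wz":0},{"x":1.5,"y":0,"z":-119,"wx":0,"wy":0,"wz":0},{"x":1.5,"y":0,"z":-119,"wx":0,"wy":0,"wz":0},{"x":1.5,"y":0,"z":-119,"wx":0,"wy":0,"wz":0}])

```text
t: 36.05
tcp_pos: [0.4537, -0.301, 0.0169]
orientation: [[0.999, -0.036, 0.002], [-0.036, -0.999, -0.002], [0.002, 0.002, -1.0]]
wrist_force: [0.3, -0.5, 1.2]
opening: 0.05
```

jog_arm(commands=[{"x":0,"y":0,"z":0,"wx":0,"wy":0,"wz":0},{"x":0,"y":0,"z":0,"wx":0,"wy":0,"wz":0},{"x":0,"y":0,"z":0,"wx":0,"wy":0,"wz":0},{"x":0,"y":0,"z":0,"wx":0,"wy":0,"wz":0},{"x":0,"y":0,"z":0,"wx":0,"wy":0,"wz":0}], grip=10)

```text
t: 36.55
tcp_pos: [0.453, -0.3009, 0.0164]
orientation: [[0.999, -0.037, 0.002], [-0.037, -0.999, -0.001], [0.002, 0.001, -1.0]]
wrist_force: [-1.0, 0.6, 6.3]
opening: 0.0231
```

jog_arm(commands=[{"x":0,"y":0,"z":35,"wx":0,"wy":0,"wz":0},{"x":0,"y":10,"z":80,"wx":0,"wy":0,"wz":0},{"x":5,"y":50,"z":95,"wx":0,"wy":0,"wz":0},{"x":11,"y":95,"z":95,"wx":0,"wy":0,"wz":0},{"x":17,"y":140,"z":95,"wx":0,"wy":0,"wz":0},{"x":23,"y":185,"z":95,"wx":0,"wy":0,"wz":0},{"x":30,"y":230,"z":95,"wx":0,"wy":0,"wz":0},{"x":36,"y":275,"z":95,"wx":0,"wy":0,"wz":0},{"x":42,"y":320,"z":95,"wx":0,"wy":0,"wz":0},{"x":48,"y":360,"z":85,"wx":0,"wy":0,"wz":0}])

```text
t: 37.55
tcp_pos: [0.5014, 0.0617, 0.1014]
orientation: [[0.999, -0.037, 0.003], [-0.037, -0.999, 0.0], [0.003, -0.0, -1.0]]
wrist_force: [1.3, -0.4, -2.0]
opening: 0.0226
```

jog_arm(commands=[{"x":2,"y":14,"z":-10,"wx":0,"wy":0,"wz":0},{"x":2,"y":14,"z":-35,"wx":0,"wy":0,"wz":0},{"x":2,"y":14,"z":-45,"wx":0,"wy":0,"wz":0},{"x":2,"y":14,"z":-45,"wx":0,"wy":0,"wz":0},{"x":2,"y":14,"z":-45,"wx":0,"wy":0,"wz":0}])

```text
t: 38.05
tcp_pos: [0.5024, 0.0729, 0.0554]
orientation: [[0.999, -0.038, -0.0], [-0.038, -0.999, -0.0], [-0.0, 0.0, -1.0]]
wrist_force: [-0.2, -0.1, -0.8]
opening: 0.0233
```

```bash
python3 w.py w18 breech_block; python3 -c "
import cv2;cv2.imwrite('pics/v10.png',cv2.resize(cv2.imread('pics/w18.png')[150:384,150:370],None,fx=2.5,fy=2.5))"
```

```text
38.1 [0.5029 0.0729 0.0558] 0.023008731762268184
breech_block 0.88 [262. 261.] (7020, ((502.2227783203125, 57.982398986816406), (89.92451477050781, 24.519607543945312), 87.56690216064453), array([0.5033, 0.0814, 0.0789]))
```

View pics/v10.png

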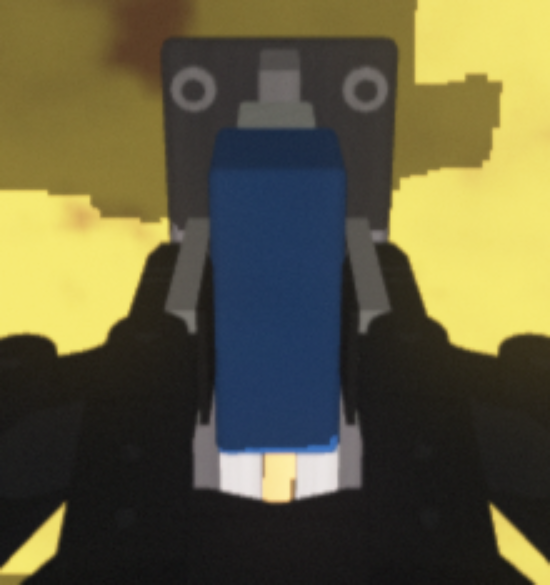

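jog_arm(commands=[{"x":0,"y":0,"z":-5,"wx":0,"wy":0,"wz":0},{"x":0,"y":0,"z":-9,"wx":0,"wy":0,"wz":0},{"x":0,"y":0,"z":-9,"wx":0,"wy":0,"wz":0},{"x":0,"y":0,"z":-9,"wx":0,"wy":0,"wz":0}])

```text
t: 38.55
tcp_pos: [0.503, 0.0734, 0.0464]
orientation: [[0.999, -0.037, 0.001], [-0.037, -0.999, -0.0], [0.001, 0.0, -1.0]]
wrist_force: [0.7, -1.1, 0.7]
opening: 0.0228
```

jog_arm(commands=[{"x":-0.2,"y":-5,"z":0,"wx":0,"wy":0,"wz":0},{"x":-0.4,"y":-10,"z":0,"wx":0,"wy":0,"wz":0},{"x":-0.5,"y":-13,"z":0,"wx":0,"wy":0,"wz":0},{"x":-0.5,"y":-14.5,"z":0,"wx":0,"wy":0,"wz":0},{"x":-0.5,"y":-14.5,"z":0,"wx":0,"wy":0,"wz":0},{"x":-0.5,"y":-14.5,"z":0,"wx":0,"wy":0,"wz":0}])

```text
t: 39.15
tcp_pos: [0.5022, 0.0591, 0.0464]
orientation: [[0.999, -0.037, 0.001], [-0.037, -0.999, -0.0], [0.001, 0.0, -1.0]]
wrist_force: [-0.8, 1.5, 4.9]
opening: 0.0232
```

Push on to find contact with the mouth.

jog_arm(commands=[{"x":0,"y":-1,"z":0,"wx":0,"wy":0,"wz":0},{"x":0,"y":-2,"z":0,"wx":0,"wy":0,"wz":0},{"x":0,"y":-2,"z":0,"wx":0,"wy":0,"wz":0}])

```text
t: 39.45
tcp_pos: [0.5022, 0.0576, 0.0464]
orientation: [[0.999, -0.037, 0.001], [-0.037, -0.999, 0.001], [0.001, -0.001, -1.0]]
wrist_force: [-0.5, 4.2, 5.9]
opening: 0.0228
```

```bash
python3 w.py w19 breech_block
```

```text
39.5 [0.5022 0.0576 0.0465] 0.022821732924698173
breech_block 0.72 [260. 261.] (6899, ((503.10906982421875, 57.41075897216797), (60.53367233276367, 25.711164474487305), 88.26351165771484), array([0.5032, 0.066 , 0.07  ]))
```

jog_arm(commands=[{"x":0,"y":-1,"z":0,"wx":0,"wy":0,"wz":0},{"x":0,"y":-1.5,"z":0,"wx":0,"wy":0,"wz":0},{"x":0,"y":-1.5,"z":0,"wx":0,"wy":0,"wz":0}])

```text
t: 39.85
tcp_pos: [0.5022, 0.0574, 0.0465]
orientation: [[0.999, -0.036, 0.001], [-0.036, -0.999, 0.004], [0.001, -0.004, -1.0]]
wrist_force: [-0.9, 8.3, 6.0]
opening: 0.0231
```

jog_arm(commands=[{"x":0,"y":1,"z":0,"wx":0,"wy":0,"wz":0},{"x":0,"y":1,"z":0,"wx":0,"wy":0,"wz":0}])

```text
t: 40.05
tcp_pos: [0.5022, 0.0575, 0.0464]
orientation: [[0.999, -0.036, 0.001], [-0.036, -0.999, 0.001], [0.001, -0.001, -1.0]]
wrist_force: [-0.1, 4.2, 5.4]
opening: 0.0228
```

jog_arm(commands=[{"x":0,"y":0,"z":0,"wx":0,"wy":0,"wz":0},{"x":0,"y":0,"z":0,"wx":0,"wy":0,"wz":0},{"x":0,"y":0,"z":0,"wx":0,"wy":0,"wz":0},{"x":0,"y":0,"z":30,"wx":0,"wy":0,"wz":0},{"x":0,"y":0,"z":70,"wx":0,"wy":0,"wz":0},{"x":0,"y":0,"z":110,"wx":0,"wy":0,"wz":0},{"x":0,"y":0,"z":110,"wx":0,"wy":0,"wz":0}], grip=50)

```text
t: 40.75
tcp_pos: [0.5054, 0.0563, 0.1614]
orientation: [[0.999, -0.037, 0.009], [-0.037, -0.999, -0.001], [0.009, 0.001, -1.0]]
wrist_force: [1.6, -1.1, -0.4]
opening: 0.0502
```

```bash
python3 w.py w20 breech_block; python3 -c "
import cv2;cv2.imwrite('pics/v11.png',cv2.resize(cv2.imread('pics/w20.png')[150:384,150:370],None,fx=2.5,fy=2.5))"
python3 - <<'E'
import numpy as np
D=np.load('last.npz');W=D['W']*1000;d=D['d']
for lo,hi in((66,74),(50,58)):
    m=(d>0)&(W[...,2]>lo)&(W[...,2]<hi)&(abs(W[...,0]-502)<16)&(W[...,1]>-30)
    print(lo,np.percentile(W[m][:,1],[0.5,50,99.5]).round(1))
E
```

```text
40.8 [0.5041 0.0563 0.1589] 0.04999564366682791
breech_block 0.86 [189. 257.] (2209, ((503.1439514160156, 57.574440002441406), (59.956153869628906, 27.02065658569336), 89.57647705078125), array([0.5028, 0.0617, 0.0699]))
66 [27.8 59.4 87.1]
50 [-29.7  -1.4  87.2]
```

View pics/v11.png

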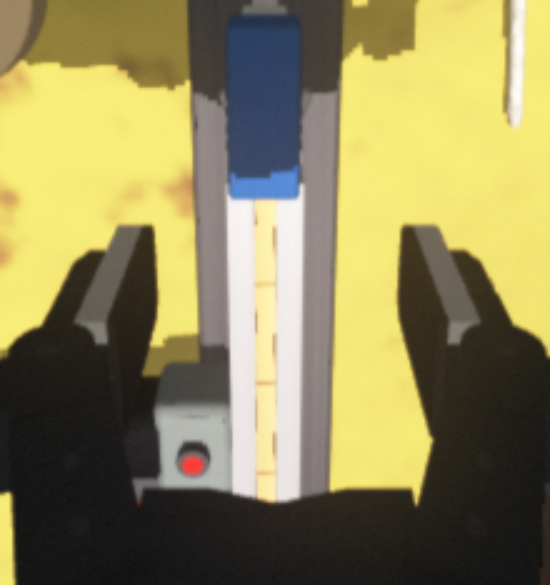

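jog_arm(commands=[{"x":-7,"y":-16,"z":5,"wx":0,"wy":0,"wz":0.145},{"x":-14,"y":-32,"z":5,"wx":0,"wy":0,"wz":0.29},{"x":-21,"y":-48,"z":5,"wx":0,"wy":0,"wz":0.435},{"x":-28,"y":-65,"z":5,"wx":0,"wy":0,"wz":0.58},{"x":-35,"y":-82,"z":5,"wx":0,"wy":0,"wz":0.725},{"x":-42,"y":-98,"z":5,"wx":0,"wy":0,"wz":0.87},{"x":-49,"y":-114,"z":5,"wx":0,"wy":0,"wz":1.015},{"x":-56,"y":-130,"z":5,"wx":0,"wy":0,"wz":1.16},{"x":-63,"y":-146,"z":5,"wx":0,"wy":0,"wz":1.305},{"x":-69,"y":-162,"z":5,"wx":0,"wy":0,"wz":1.45}], grip=80)

```text
t: 41.85
tcp_pos: [0.4312, -0.1055, 0.1593]
orientation: [[0.151, 0.988, -0.003], [0.988, -0.151, 0.001], [0.001, -0.004, -1.0]]
wrist_force: [-0.4, -1.2, 0.3]
opening: 0.0803
```

jog_arm(commands=[{"x":0,"y":0,"z":0,"wx":0,"wy":0,"wz":0.12},{"x":0,"y":0,"z":0,"wx":0,"wy":0,"wz":0.12},{"x":0,"y":0,"z":0,"wx":0,"wy":0,"wz":0.12}])

```text
t: 42.15
tcp_pos: [0.4321, -0.105, 0.16]
orientation: [[0.041, 0.999, -0.002], [0.999, -0.041, 0.001], [0.001, -0.002, -1.0]]
wrist_force: [-0.9, -0.1, 0.1]
opening: 0.0802
```

```bash
python3 w.py w21 trigger driver;  python3 - <<'E'
import numpy as np,cv2
from h import *
D=np.load('last.npz');W=D['W']*1000;d=D['d'];im=D['im'].astype(int)
c=np.array([501.7,27.6]);X=np.array([.9993,-.0366]);Y=np.array([.0366,.9993])
xd=(W[...,:2]-c)@X; yd=(W[...,:2]-c)@Y
hs=cv2.cvtColor(D['im'],cv2.COLOR_BGR2HSV)
m=(d>0)&(hs[...,0]>4)&(hs[...,0]<18)&(hs[...,1]>180)&(W[...,2]>34)&(W[...,2]<50)&(yd<-145)&(yd>-180)&(xd<-30)&(xd>-90)
print('trig',m.sum(),np.percentile(xd[m],[2,98]),np.percentile(yd[m],[2,50,98]))
m=(d>0)&(W[...,2]>35)&(W[...,2]<50)&(xd<-52)&(xd>-75)&(yd>-148)&(yd<-90)
print('handle',m.sum(),np.percentile(yd[m],[1,50,99]))
cv2.imwrite('pics/v12.png',cv2.resize(D['im'],None,fx=1.4,fy=1.4))
s=r.read_state();p=s['tcp_pos'][:2]*1000-c;print('tcp d',p@X,p@Y,s['orientation'][:,0])
E
```

```text
42.2 [ 0.4324 -0.1049  0.1602] 0.07983499401720388
driver 0.68 [227. 280.] (5508, ((451.8107604980469, -76.8841781616211), (212.65338134765625, 120.85459899902344), 88.17819213867188), array([ 0.4913, -0.0953,  0.0543]))
trigger 0.75 [196. 231.] (867, ((436.72235107421875, -128.4217529296875), (24.961095809936523, 43.538028717041016), 87.380859375), array([ 0.44  , -0.1323,  0.0411]))
trig 513 [-80.55074776 -39.33698804] [-170.39488987 -165.30801148 -160.8453963 ]
handle 952 [-146.80295827 -126.75062497 -109.46769476]
tcp d -64.06998634813846 -134.9680357569132 [3.87792364e-02 9.99247731e-01 3.79188684e-04]
```

View pics/v12.png

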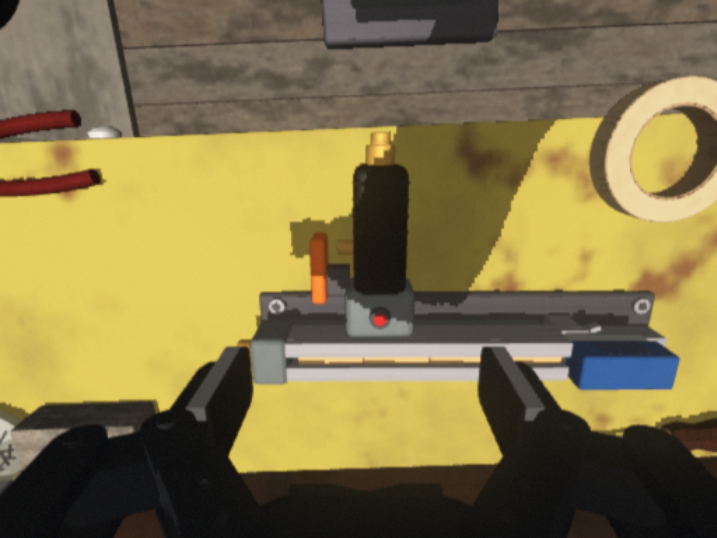

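jog_arm(commands=[{"x":0.5,"y":-0.8,"z":-40,"wx":0,"wy":0,"wz":0},{"x":0.5,"y":-0.8,"z":-80,"wx":0,"wy":0,"wz":0},{"x":0.5,"y":-0.8,"z":-110,"wx":0,"wy":0,"wz":0},{"x":0.5,"y":-0.8,"z":-130,"wx":0,"wy":0,"wz":0},{"x":0.5,"y":-0.8,"z":-145,"wx":0,"wy":0,"wz":0},{"x":0.5,"y":-0.8,"z":-151,"wx":0,"wy":0,"wz":0},{"x":0.5,"y":-0.8,"z":-151,"wx":0,"wy":0,"wz":0},{"x":0.5,"y":-0.8,"z":-151,"wx":0,"wy":0,"wz":0}], squeeze=40)

```text
t: 43.1
tcp_pos: [0.434, -0.1062, 0.0108]
orientation: [[0.038, 0.999, 0.001], [0.999, -0.038, -0.0], [-0.0, 0.001, -1.0]]
wrist_force: [-0.2, -0.1, -0.5]
opening: 0.0798
```

jog_arm(commands=[{"x":0,"y":0,"z":0,"wx":0,"wy":0,"wz":0},{"x":0,"y":0,"z":0,"wx":0,"wy":0,"wz":0},{"x":0,"y":0,"z":0,"wx":0,"wy":0,"wz":0},{"x":0,"y":0,"z":0,"wx":0,"wy":0,"wz":0}], grip=62)

```text
t: 43.5
tcp_pos: [0.4344, -0.1068, 0.0109]
orientation: [[0.038, 0.999, 0.002], [0.999, -0.038, -0.001], [-0.001, 0.002, -1.0]]
wrist_force: [-0.4, -2.8, 1.4]
opening: 0.0619
```

```bash
cat > t.py <<'E'
import sys
from h import *
im,d0,C=shot('wrist',sys.argv[1]+'.png');W=cloud(d0,C)*1000
c=np.array([501.7,27.6]);X=np.array([.9993,-.0366]);Y=np.array([.0366,.9993])
xd=(W[...,:2]-c)@X; yd=(W[...,:2]-c)@Y
hs=cv2.cvtColor(im,cv2.COLOR_BGR2HSV)
m=(d0>0)&(hs[...,0]>4)&(hs[...,0]<18)&(hs[...,1]>170)&(W[...,2]>34)&(W[...,2]<50)&(yd<-145)&(yd>-180)&(xd<-30)&(xd>-90)
if m.sum()>5: print('trig',m.sum(),np.percentile(xd[m],[2,98]),np.percentile(yd[m],[2,50,98]))
m=(d0>0)&((hs[...,0]<4)|(hs[...,0]>175))&(hs[...,1]>120)&(abs(xd+30)<12)&(abs(yd+125)<12)
if m.sum()>3: print('pin z',m.sum(),np.percentile(W[...,2][m],[50,95]))
s=r.read_state();p=s['tcp_pos'][:2]*1000-c;print('tcp d',p@X,p@Y,s['tcp_pos'][2],s['opening'],s['wrist_force'],s['t'])
E
python3 t.py t1
```

```text
trig 2252 [-80.59009129 -39.58743465] [-167.51434548 -161.92941601 -157.83818544]
tcp d -62.46389053013651 -136.62562317871442 0.010748979828438452 0.062188388463530794 [ 0.21987127 -3.07231573  1.38726973] 43.55
```

jog_arm(commands=[{"x":0,"y":0,"z":0,"wx":0,"wy":0,"wz":0},{"x":0,"y":0,"z":0,"wx":0,"wy":0,"wz":0},{"x":0,"y":0,"z":0,"wx":0,"wy":0,"wz":0},{"x":0,"y":0,"z":0,"wx":0,"wy":0,"wz":0}], grip=55.5)

```text
t: 43.95
tcp_pos: [0.4338, -0.1063, 0.0103]
orientation: [[0.038, 0.999, 0.001], [0.999, -0.038, -0.0], [-0.0, 0.001, -1.0]]
wrist_force: [0.8, -2.6, 0.9]
opening: 0.0557
```

```bash
python3 t.py t2
```

```text
trig 2232 [-80.54593637 -39.54626491] [-163.72019499 -158.41373116 -154.22327688]
tcp d -62.995392702436156 -136.31055497421636 0.010255698978906606 0.055346837550449564 [ 1.29036208 -2.34649118  1.7705051 ] 44.0
```

jog_arm(commands=[{"x":0,"y":0,"z":0,"wx":0,"wy":0,"wz":0},{"x":0,"y":0,"z":0,"wx":0,"wy":0,"wz":0},{"x":0,"y":0,"z":0,"wx":0,"wy":0,"wz":0},{"x":0,"y":0,"z":0,"wx":0,"wy":0,"wz":0},{"x":0,"y":0,"z":0,"wx":0,"wy":0,"wz":0},{"x":0,"y":0,"z":0,"wx":0,"wy":0,"wz":0},{"x":0,"y":0,"z":0,"wx":0,"wy":0,"wz":0},{"x":0,"y":0,"z":0,"wx":0,"wy":0,"wz":0},{"x":0,"y":0,"z":0,"wx":0,"wy":0,"wz":0},{"x":0,"y":0,"z":0,"wx":0,"wy":0,"wz":0}])

```text
t: 45.0
tcp_pos: [0.4334, -0.1061, 0.0102]
orientation: [[0.038, 0.999, 0.0], [0.999, -0.038, 0.0], [0.0, 0.0, -1.0]]
wrist_force: [2.3, -3.6, -0.3]
opening: 0.0553
```

jog_arm(commands=[{"x":0,"y":0,"z":0,"wx":0,"wy":0,"wz":0},{"x":0,"y":0,"z":0,"wx":0,"wy":0,"wz":0},{"x":0,"y":0,"z":0,"wx":0,"wy":0,"wz":0},{"x":0,"y":0,"z":0,"wx":0,"wy":0,"wz":0},{"x":0,"y":0,"z":0,"wx":0,"wy":0,"wz":0},{"x":0,"y":0,"z":0,"wx":0,"wy":0,"wz":0},{"x":0,"y":0,"z":0,"wx":0,"wy":0,"wz":0},{"x":0,"y":0,"z":0,"wx":0,"wy":0,"wz":0},{"x":0,"y":0,"z":0,"wx":0,"wy":0,"wz":0},{"x":0,"y":0,"z":0,"wx":0,"wy":0,"wz":0}])

```text
t: 46.0
tcp_pos: [0.4334, -0.1061, 0.0102]
orientation: [[0.038, 0.999, 0.0], [0.999, -0.038, 0.0], [0.0, 0.0, -1.0]]
wrist_force: [3.0, -2.4, -1.3]
opening: 0.0559
```

```bash
python3 t.py t3
```

```text
trig 2229 [-80.52409782 -39.58625946] [-163.49268216 -158.16963555 -153.99249477]
tcp d -63.32414331513417 -136.09581579734484 0.010173611587731026 0.055649923068516356 [ 2.20788942 -3.077395   -0.78626508] 46.05
```

Rested 2 s at about 6.5 mm travel. Now full squeeze, shifting centre +y.

jog_arm(commands=[{"x":0,"y":1,"z":0,"wx":0,"wy":0,"wz":0},{"x":0,"y":2,"z":0,"wx":0,"wy":0,"wz":0},{"x":0,"y":3,"z":0,"wx":0,"wy":0,"wz":0},{"x":0,"y":4,"z":0,"wx":0,"wy":0,"wz":0},{"x":0,"y":4,"z":0,"wx":0,"wy":0,"wz":0},{"x":0,"y":4,"z":0,"wx":0,"wy":0,"wz":0}], grip=47)

```text
t: 46.65
tcp_pos: [0.4336, -0.1025, 0.0114]
orientation: [[0.038, 0.999, 0.001], [0.999, -0.038, -0.001], [-0.001, 0.001, -1.0]]
wrist_force: [-1.0, -3.4, 12.7]
opening: 0.0476
```

```bash
python3 t.py t4
```

```text
trig 2084 [-80.57960517 -39.94218591] [-156.09654681 -151.02526689 -146.58042973]
tcp d -63.333909788389434 -132.4347285366106 0.011340481262884998 0.047886083718631074 [-2.24864596 -3.26078403 12.44761146] 46.7
```

jog_arm(commands=[{"x":0,"y":0,"z":0,"wx":0,"wy":0,"wz":0},{"x":0,"y":0,"z":0,"wx":0,"wy":0,"wz":0},{"x":0,"y":0,"z":0,"wx":0,"wy":0,"wz":0},{"x":0,"y":0,"z":0,"wx":0,"wy":0,"wz":0},{"x":0,"y":0,"z":0,"wx":0,"wy":0,"wz":0},{"x":0,"y":0,"z":0,"wx":0,"wy":0,"wz":0},{"x":0,"y":0,"z":0,"wx":0,"wy":0,"wz":0},{"x":0,"y":0,"z":0,"wx":0,"wy":0,"wz":0},{"x":0,"y":0,"z":0,"wx":0,"wy":0,"wz":0},{"x":0,"y":0,"z":0,"wx":0,"wy":0,"wz":0}])

```text
t: 47.7
tcp_pos: [0.4336, -0.1025, 0.0114]
orientation: [[0.038, 0.999, 0.001], [0.999, -0.038, -0.001], [-0.001, 0.001, -1.0]]
wrist_force: [-1.0, -3.5, 12.1]
opening: 0.0475
```

jog_arm(commands=[{"x":0,"y":0,"z":0,"wx":0,"wy":0,"wz":0},{"x":0,"y":0,"z":0,"wx":0,"wy":0,"wz":0},{"x":0,"y":0,"z":0,"wx":0,"wy":0,"wz":0},{"x":0,"y":0,"z":0,"wx":0,"wy":0,"wz":0},{"x":0,"y":0,"z":0,"wx":0,"wy":0,"wz":0},{"x":0,"y":0,"z":0,"wx":0,"wy":0,"wz":0},{"x":0,"y":0,"z":0,"wx":0,"wy":0,"wz":0},{"x":0,"y":0,"z":0,"wx":0,"wy":0,"wz":0},{"x":0,"y":0,"z":0,"wx":0,"wy":0,"wz":0},{"x":0,"y":0,"z":0,"wx":0,"wy":0,"wz":0}])

```text
t: 48.7
tcp_pos: [0.4336, -0.1025, 0.0114]
orientation: [[0.038, 0.999, 0.001], [0.999, -0.038, -0.001], [-0.001, 0.001, -1.0]]
wrist_force: [-1.7, -3.4, 12.3]
opening: 0.0478
```

```bash
python3 t.py t5
```

```text
trig 2089 [-80.53511451 -39.97418079] [-156.09691276 -151.00626081 -146.58238121]
tcp d -63.2962257761275 -132.45840533508036 0.011363106551144298 0.047383669379966964 [-1.61753622 -3.63304739 12.76849402] 48.75
```

jog_arm(commands=[{"x":0,"y":0,"z":0,"wx":0,"wy":0,"wz":0},{"x":0,"y":0,"z":0,"wx":0,"wy":0,"wz":0},{"x":0,"y":0,"z":0,"wx":0,"wy":0,"wz":0},{"x":0,"y":0,"z":0,"wx":0,"wy":0,"wz":0},{"x":0,"y":0,"z":0,"wx":0,"wy":0,"wz":0},{"x":0,"y":0,"z":0,"wx":0,"wy":0,"wz":0},{"x":0,"y":0,"z":0,"wx":0,"wy":0,"wz":0},{"x":0,"y":0,"z":0,"wx":0,"wy":0,"wz":0},{"x":0,"y":0,"z":0,"wx":0,"wy":0,"wz":0},{"x":0,"y":0,"z":0,"wx":0,"wy":0,"wz":0}])

```text
t: 49.75
tcp_pos: [0.4336, -0.1024, 0.0114]
orientation: [[0.038, 0.999, 0.001], [0.999, -0.038, -0.001], [-0.001, 0.001, -1.0]]
wrist_force: [-2.1, -3.4, 12.6]
opening: 0.0474
```

jog_arm(commands=[{"x":0,"y":-1,"z":0,"wx":0,"wy":0,"wz":0},{"x":0,"y":-2,"z":0,"wx":0,"wy":0,"wz":0},{"x":0,"y":-4,"z":0,"wx":0,"wy":0,"wz":0},{"x":0,"y":-4,"z":0,"wx":0,"wy":0,"wz":0},{"x":0,"y":-4,"z":0,"wx":0,"wy":0,"wz":0},{"x":0,"y":-4,"z":0,"wx":0,"wy":0,"wz":0},{"x":0,"y":-4,"z":0,"wx":0,"wy":0,"wz":0}], grip=80)

```text
t: 50.45
tcp_pos: [0.4333, -0.1059, 0.0101]
orientation: [[0.038, 0.999, -0.0], [0.999, -0.038, 0.0], [0.0, -0.0, -1.0]]
wrist_force: [-0.0, 0.3, -0.2]
opening: 0.0799
```

```bash
python3 t.py t6
```

```text
trig 2233 [-80.54525485 -39.76270893] [-169.9098596  -164.50786375 -160.65344776]
tcp d -63.414957752110816 -135.92731352111156 0.010158457605566207 0.08002786005002675 [-0.43119445 -0.27247264 -0.22201621] 50.5
```

Trigger sprang back. Rise clear and check the whole.

jog_arm(commands=[{"x":0,"y":0,"z":25,"wx":0,"wy":0,"wz":0},{"x":0,"y":0,"z":60,"wx":0,"wy":0,"wz":0},{"x":0,"y":0,"z":100,"wx":0,"wy":0,"wz":0},{"x":0,"y":0,"z":140,"wx":0,"wy":0,"wz":0},{"x":0,"y":0,"z":180,"wx":0,"wy":0,"wz":0},{"x":0,"y":0,"z":200,"wx":0,"wy":0,"wz":0},{"x":0,"y":0,"z":200,"wx":0,"wy":0,"wz":0},{"x":0,"y":0,"z":200,"wx":0,"wy":0,"wz":0}])

```text
t: 51.3
tcp_pos: [0.4335, -0.1061, 0.2101]
orientation: [[0.038, 0.999, 0.001], [0.999, -0.038, -0.0], [-0.0, 0.001, -1.0]]
wrist_force: [-0.4, -0.4, -0.3]
opening: 0.0802
```

```bash
python3 t.py t7; python3 w.py w22 breech_block peg1
python3 - <<'E'
import cv2
cv2.imwrite('pics/v13.png',cv2.resize(cv2.imread('pics/w22.png'),None,fx=1.5,fy=1.5))
E
```

```text
trig 369 [-80.45343146 -39.52211413] [-170.22085796 -165.38632183 -160.98572488]
pin z 55 [53.44685137 54.24514725]
tcp d -63.88668631573833 -135.83193956848513 0.20921582179146828 0.08027994787541048 [-0.51644544 -0.24357961  0.08672577] 51.35
51.4 [ 0.4326 -0.1057  0.2088] 0.07971443420139651
breech_block 0.76 [233. 418.] (1831, ((501.0564270019531, 55.99396514892578), (61.68381881713867, 24.70867919921875), 87.82203674316406), array([0.497 , 0.0535, 0.0694]))
peg1 0.77 [235. 362.] (124, ((503.0726013183594, 3.115724563598633), (40.909934997558594, 4.153430938720703), 87.31314849853516), array([0.5029, 0.006 , 0.0459]))
peg1 0.76 [233. 278.] (198, ((499.15240478515625, -86.8649673461914), (44.27718734741211, 5.742542266845703), 87.69300079345703), array([ 0.4993, -0.0869,  0.0459]))
peg1 0.6 [237. 318.] (170, ((500.9568786621094, -42.18365478515625), (43.12533187866211, 6.390500545501709), 86.24397277832031), array([ 0.5009, -0.0462,  0.046 ]))
peg1 0.57 [234. 239.] (195, ((497.443603515625, -131.66392517089844), (43.18389892578125, 5.720354080200195), 87.68512725830078), array([ 0.4975, -0.1319,  0.046 ]))
```

View pics/v13.png

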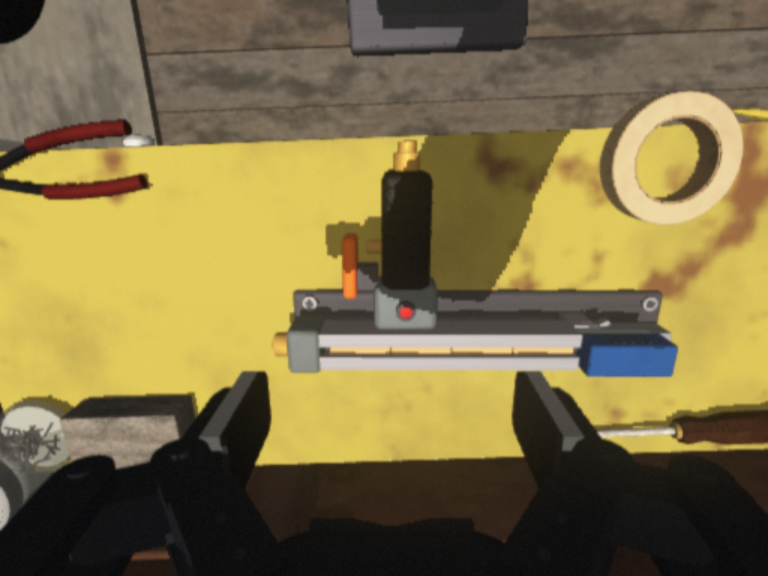

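All four pegs show in the slot, the block is flush and upright, the trigger is released, and the tape, jar and dark block are where they were. Handing in.

```bash
python3 -c "
from bench import r
print(r.sign_off())"
```

```text
the job is handed in; nothing more can be done
None
```

The job is done and handed in, with about 51 s used at my last check; no verdict came back.

- **Loading:** I set the breech block aside and loaded all four pegs from the rail. The second peg was found about 14 mm out of the mouth again after its push, probably the announced knock. The third peg pushed it back in.
- **Breech:** I put the block back upright and pushed it until it stopped against the mouth with about 8 N.
- **Trigger:** It rested at about 6.5 mm travel for 2 s, then stayed at about 14 mm, fully home, for about 3 s before I let go. I did not check the red pin's rise, because it was not measurable in the squeeze pictures.

**Last checks:**
- Four pegs showed in the witness slot, with the last one's end at the mouth.
- The block's end was within about 1 mm of the mouth when checked from near. The final, oblique view put it about 1.5 mm nearer the tube, which I take as camera error.
- The trigger face was back at its starting place.
- In the last picture the tape, jar and dark block looked undisturbed, and the gripper was clear of everything. I did not re-measure those three.

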